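Scoop sugar lumps from a bolted box into a bowl

TASK

Draw the brass bolt of the wooden sugar box and slide its lid right back, then use the scoop to lift at least three of the sugar lumps out of the box in one scoopful and tip them into the blue bowl, without touching the lumps with the gripper. Finally stand the scoop upright on its wooden board again. Every lump must end in the blue bowl or still in the box, and the orange bowl stays as it is.

Things in the scene. Friction and masses are not known exactly. Their poses are not given: they have to be found in the camera images.
- sugar_box: Dark wooden sugar box, fixed, 206 (x) by 216 mm (y), rim 68 mm high. Origin on its underside, at cart-top level; x points away from the robot, y to the left. Left part: the compartment with the lumps. Right part (y -112 to +10 mm): closed, flat top at z = 68 mm; the lid slides over it. Near ledge for the bolt out to x = -137 mm; a strip on the far edge rises to z = 80 mm.
- box_floor (a point): Centre of the compartment's inner floor (z = 10 mm), axes as the box. Inside 190 mm in x (+-95) by 84 mm in y (+-42) from this point, walls 8 to 10 mm thick with rim 58 mm above the floor. At the start the lumps lie one layer deep in the near part (x -95 to +5 mm from here); the far part is empty.
- lid (a joint): Sliding lid of the box, brown wood, 188 x 104 x 6 mm, top at z = 76 mm. 0 = shut over the compartment; grows to 0.100 m as it slides along the box's -y (to the right) over the closed store, where it is fully open. Drag about 1.5 N; stays where it is left. Its brass lugs hold the bolt: it cannot slide more than about 4 mm until the bolt is drawn.
- lid_grip (a point): Top of the lid's upright wooden grip bar: bar 70 mm along the box's x, 14 mm thick across y, 30 mm tall, standing on the lid; this point is the centre of its upper edge. Moves with the lid.
- bolt (a joint): Bolt on the near ledge of the box: a steel rod with an upright brass knob. 0 = shot (nose 14 mm deep between the lid's lugs); grows to 0.022 m as it is pulled along the box's -x, towards the robot; the lid is free from 0.016 m. Drag about 1.5 N; stays where it is left.
- bolt_grip (a point): Centre of the top of the bolt's brass knob: 12 mm in x, 14 mm in y, 34 mm tall, its top 114 mm above the cart. Moves with the bolt.
- scoop: Loose steel scoop, 0.14 kg, with an upright wooden handle. Origin at the centre of the underside; pan floor 82 mm long (x) by 74 mm wide (y), 2 mm thick. The open lip is at x = -41 mm (-x is the way the scoop faces); side walls 2 mm thick, 17 mm high from x = -18 mm and 31 mm high from x = 0; back wall 37 mm at x = +40 mm. It stands on its own on its flat underside.
- scoop_grip (a point): Point to grip in the scoop's handle, at x = +31, y = 0, z = +100 mm in the scoop's frame (axes parallel to it). The handle is a vertical bar, 22 mm in x, 14 mm thick in y, from z = 46 to 121 mm.
- scoop_mid (a point): Middle of the scoop's pan, 15 mm above the scoop's origin. The lumps start to slide on the smooth pan at a slope of about 20 degrees.
- board: Light wooden board where the scoop stands, 120 x 120 x 10 mm, fixed. Origin at the centre of its underside, on the cart.
- blue_bowl: Blue bowl that receives the lumps, loose, 0.3 kg, 105 mm across, 47 mm high, open upward; origin at the centre of its underside.
- bowl_mid (a point): Point on the blue bowl's axis, 30 mm above its underside (17 mm below the rim).
- orange_bowl: Orange bowl, 96 mm across, 43 mm high, loose; a bystander. It may stand in either of the two bowl places.
- lump0: A cream-coloured sugar lump, a rough rounded chunk 24 mm across and 22 mm high, 14 g, loose in the box. Origin at its middle.
- lump1: A cream-coloured sugar lump, a rough rounded chunk 24 mm across and 22 mm high, 14 g, loose in the box. Origin at its middle.
- lump2: A cream-coloured sugar lump, a rough rounded chunk 24 mm across and 22 mm high, 14 g, loose in the box. Origin at its middle.
- lump3: A cream-coloured sugar lump, a rough rounded chunk 24 mm across and 22 mm high, 14 g, loose in the box. Origin at its middle.
- lump4: A cream-coloured sugar lump, a rough rounded chunk 24 mm across and 22 mm high, 14 g, loose in the box. Origin at its middle.

How it is judged:
By the outcome, as a careful person would: the job done as asked, in the order asked, and still so for the second after the job is handed in, with the robot touching nothing.
It also fails if it takes over 72 s, if anything falls off the work surface, if the arm or the gripper's body presses on something with over 40 N, if the wrist force passes 120 N, or if a joint passes its speed limit or range.

ROBOT

A 6-joint arm with a two-finger parallel gripper is mounted at the origin on a cart in front of the work surface, level with it; the furniture and walls round the work are solid. World frame = base frame: x ahead of the robot, y to its left, z up, the work surface at z = 0. Lengths are in m, angles in rad, forces in N, time in s.
With the tool pointing down it reaches from about 0.375 to 0.975 m from the base axis. Payload 3.8 kg.
Tool frame: the origin (TCP) lies at the very end of the fingers, on their centre line; the grasp point (between the pads) lies bot.hold_point_z behind it (bot.hold_point_z is the distance from the TCP to the grasp point, in m); z points along the fingers, y is the line along which they close (so a half turn about z gives the same grasp; the last joint's range is limited). The gripper opens to 85 mm and grips with 20 to 120 N. Pads are 22 mm wide; open, the fingers measure 114 mm over their backs; the gripper's body (76 mm by 85 mm) begins 54 mm behind the grasp point. The pads swing forward as they close: fully open they stand 13 mm farther back than shut.
Start: joints at [-1.174, 0.264, 1.604, -0, 1.274, -0.037], TCP at [0.284, -0.612, 0.231] pointing down, gripper open.
Joint ranges: [-2.63, 2.63], [-0.94, 2.18], [0.31, 2.57], [-1.31, 4.45], [0, 2.66], [-2.55, 2.55]. Speed limits (rad/s): [2.57, 2.57, 3.14, 3.14, 3.14, 3.14].

INTERFACE

Orientations are given as a rotation vector (axis times angle).
In Python, from workcell import bot gives the robot as it stands.
- The arm moves only by the shell command python3 jog.py FILE [OPENING] [FORCE], which reads ROWS from the file FILE. ROWS is a JSON object whose key "steps" holds a list of rows, 1 to 5 of them, each of 4 numbers: dx, dy, dz in m, then a turn about the tool's z in rad; each row shifts and turns the commanded pose from where the row before left it, along the tool's axes as they then stand; what a row does not reach is not made up. A row lasts 1/8 s, in which the tool goes at most 0.0625 m and 0.188 rad, less where a joint would pass 70% of its speed; a pose out of reach is approached as far as the arm can. OPENING is the opening from 0.0 (shut) to 1.0 (fully open), set as the command begins (- or left out keeps the last). The fingers move at their own pace and stop on an object; FORCE is the grip in N (left out, the last holds). Time passes only in rows, so rows that do not move let the fingers close. It prints the time, the measured TCP pose, the force, the opening and the grip force at its end. Input that does not fit is refused with a message, and nothing moves.
- bot.read_state(): the state, without advancing time (a new reading comes with each control period).
- bot.read_camera(name): name is "scene" or "top" or "wrist"; returns the picture (400x640x3 uint8, red, green, blue); there is no depth.
- bot.camera_info(name): a dict with "intrinsics" (3x3 intrinsics, pixels), "extrinsics" (4x4, takes a point from camera to world coordinates). Camera axes: x right, y down, z forward; pixel columns grow to the right and rows downward; lengths in m; the calibration is good to about 2 mm. A picture is of the moment at which its call begins: read the wrist's pose just before it. camera_info takes no time and is no camera call; for the wrist camera it gives the pose at the moment of the call.
- bot.finish_job(): hands the job in; it is judged then, once.
The state is a dict: "time": time; "q": joint angles; "joint_vel": joint speeds; "joint_torque": joint torques, N m; "tool_pos": TCP position; "tcp_rot": TCP orientation; "wrist_force": force on the tool from outside, world axes, zero at the start; "torque": the same for the moment, N m; "width": opening from 0.0 (shut) to 1.0 (fully open); "grip_force": force on a finger pad.
Only numpy, scipy, OpenCV 4.12 (cv2) and the standard library are available. Lean on these libraries where they do the work, as an engineer would, in place of code of your own. Each camera call takes 0.05 s, during which the arm holds its last target. There are 200 camera calls.

## Working session

There is one attempt and no reset: what is moved stays moved. The work goes in short steps, Python scripts to look and compute and a shell command to move; the robot and the scene stay as the last step left them, time stands still between calls to the robot, and variables do not carry over. Pictures are saved under pics/ and viewed, at most 10 in all, crops included, and the job is handed in when it is done.

```bash
ls; mkdir -p pics
python3 - <<'E'
from workcell import bot
import cv2,json
for n in("scene","top"):
    im=bot.read_camera(n); cv2.imwrite(f"pics/{n}0.png",im[:,:,::-1]); i=bot.camera_info(n); print(n,i)
print(bot.read_state(),bot.hold_point_z)
E
```

```text
jog.py
pics
workcell.py
scene {'intrinsics': array([[497.38239149,   0.        , 315.11802011],
       [  0.        , 497.38239149, 207.59145912],
       [  0.        ,   0.        ,   1.        ]]), 'extrinsics': array([[-0.74767104, -0.4376056 ,  0.4994891 ,  0.03295067],
       [-0.66399597,  0.50381954, -0.55251717,  0.62799061],
       [-0.00986776, -0.74475983, -0.66725963,  0.76200164],
       [ 0.        ,  0.        ,  0.        ,  1.        ]])}
top {'intrinsics': array([[378.70074865,   0.        , 314.09142045],
       [  0.        , 378.70074865, 210.72679757],
       [  0.        ,   0.        ,   1.        ]]), 'extrinsics': array([[ 0.01852086, -0.98050142,  0.19563726,  0.36186046],
       [-0.99981697, -0.01910131, -0.00108052,  0.1214357 ],
       [ 0.00479638, -0.19558144, -0.98067573,  0.93211747],
       [ 0.        ,  0.        ,  0.        ,  1.        ]])}
{'time': 0.1, 'q': array([-1.17390829e+00,  2.64666922e-01,  1.60521947e+00,  1.50174680e-05,
        1.27367195e+00, -3.69077841e-02]), 'joint_vel': array([-0.00026995, -0.00062902, -0.0030954 , -0.00077235, -0.00035644,
        0.00040578]), 'joint_torque': array([ 1.52594935e-04, -5.16704929e+01, -3.68590987e+01, -6.94760320e-05,
        6.26941779e-03, -1.45292375e-05]), 'tool_pos': array([ 0.28346544, -0.61189012,  0.23010354]), 'tcp_rot': array([-3.06609458e+00, -6.75651172e-01,  5.30246719e-04]), 'wrist_force': array([ 0.44408684, -0.88250164,  0.02858014]), 'torque': array([-0.00178865, -0.02390959, -0.038105  ]), 'grip_force': 0.0, 'width': 1.0006472218119526} 0.0187
```
View pics/scene0.png

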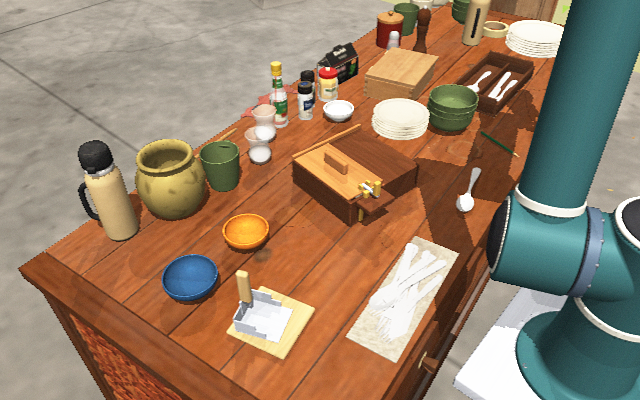

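View pics/top0.png

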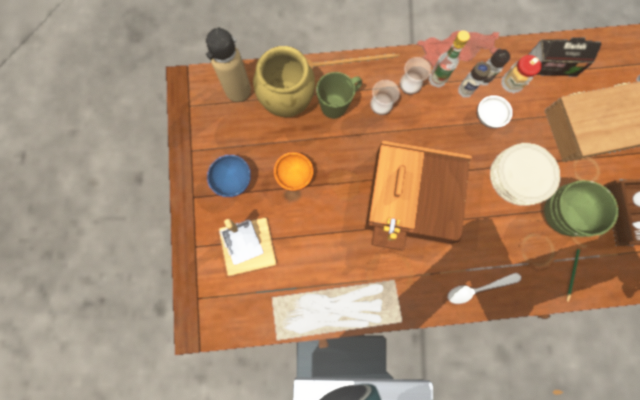

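The scene view shows the box at (355,175), bolt knob ~(372,188), lid bar ~(337,160), scoop ~(265,310) with its handle at (244,287), blue bowl (190,278) and orange bowl (246,232). The top view shows the blue bowl at (229,175), orange (294,171), scoop and board (245,245), lid bar (400,180) and bolt (391,228).

Create h.py:
```python
from workcell import bot
import numpy as np, cv2
from scipy.spatial.transform import Rotation as R
def ray(ci,p):
    K,E=ci["intrinsics"],ci["extrinsics"]
    d=E[:3,:3]@np.linalg.solve(K,[p[0],p[1],1.]); return E[:3,3],d/np.linalg.norm(d)
def plane(ci,p,z):
    o,d=ray(ci,p); return o+d*(z-o[2])/d[2]
def tri(rays):
    A=sum(np.eye(3)-np.outer(d,d) for o,d in rays); b=sum((np.eye(3)-np.outer(d,d))@o for o,d in rays)
    x=np.linalg.solve(A,b); return x,max(np.linalg.norm(np.cross(x-o,d)) for o,d in rays)
def proj(ci,X):
    K,E=ci["intrinsics"],ci["extrinsics"]; c=K@(E[:3,:3].T@(np.array(X)-E[:3,3])); return c[:2]/c[2]
def blobs(im,lo,hi,mina=15,roi=None):
    m=cv2.inRange(cv2.cvtColor(im,cv2.COLOR_RGB2HSV),np.array(lo),np.array(hi))
    if roi: z=np.zeros_like(m); x0,y0,x1,y1=roi; z[y0:y1,x0:x1]=m[y0:y1,x0:x1]; m=z
    cs,_=cv2.findContours(m,cv2.RETR_EXTERNAL,cv2.CHAIN_APPROX_NONE)
    return sorted([c for c in cs if cv2.contourArea(c)>mina],key=cv2.contourArea,reverse=True)
def tool():
    s=bot.read_state(); return s["tool_pos"],R.from_rotvec(s["tcp_rot"])
def to_tool(d):  # world shift -> tool axes
    return tool()[1].inv().apply(d)
def yaw_y():  # heading of tool y (closing line) deg
    v=tool()[1].as_matrix()[:,1]; return np.degrees(np.arctan2(v[1],v[0]))
```

Run:
```python
from h import *
ims={n:cv2.imread(f"pics/{n}0.png")[:,:,::-1].copy() for n in("scene","top")}
ci={n:bot.camera_info(n) for n in ims}
np.set_printoptions(precision=4,suppress=True)
for nm,lo,hi,z,rois in (("blue",(95,120,40),(125,255,255),.047,{"scene":(150,240,230,310),"top":(190,140,260,210)}),("orange",(8,200,150),(20,255,255),.043,{"scene":(215,205,275,255),"top":(265,145,320,200)})):
    for n in ims:
        b=blobs(ims[n],lo,hi,30,rois[n])[0]
        e=cv2.fitEllipse(cv2.convexHull(b)); print(nm,n,e, plane(ci[n],e[0],z))
for p,q,nm in (((400,180),(337,155),"lidbar"),((391,226),(367,185),"bolt"),((228,226),(243,274),"handle top")):
    print(nm,tri([ray(ci["top"],p),ray(ci["scene"],q)]), plane(ci["top"],p,.1))
a=cv2.resize(ims["top"][120:290,190:490],None,fx=2.6,fy=2.6,interpolation=cv2.INTER_CUBIC)
cv2.imwrite("pics/topz.png",a[:,:,::-1])
```

```text
blue scene ((189.42062377929688, 277.1223449707031), (45.07282638549805, 56.45470428466797), 71.8492431640625) [0.6163 0.3357 0.047 ]
blue top ((229.91847229003906, 175.84640502929688), (32.338897705078125, 32.50032043457031), 59.205078125) [0.6207 0.3262 0.047 ]
orange scene ((245.2548828125, 230.6082000732422), (34.530982971191406, 46.356143951416016), 84.51422119140625) [0.6328 0.1804 0.043 ]
orange top ((293.58062744140625, 171.06350708007812), (36.71097946166992, 38.14551544189453), 82.58765411376953) [0.6371 0.1724 0.043 ]
lidbar (array([ 0.5987, -0.0713,  0.1131]), np.float64(0.0007297816718017154)) [ 0.6031 -0.074   0.1   ]
bolt (array([ 0.4982, -0.0525,  0.0926]), np.float64(0.0005261469528964082)) [ 0.4965 -0.0512  0.1   ]
handle top (array([0.4863, 0.3054, 0.1286]), np.float64(0.0014458604525661143)) [0.4896 0.311  0.1   ]
```

View pics/topz.png

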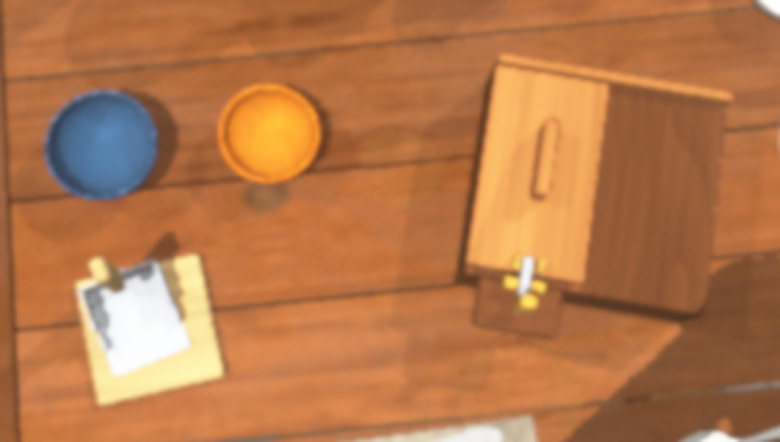

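The crop shows the scoop with its handle at the upper left (103,268) and its lip facing down-right, so its yaw is about +20°. The box is turned about -9.5°, and the bolt's brass is at (525,285). Next I need the wrist camera's offset from the tool.

Run:
```python
from h import *
np.set_printoptions(precision=4,suppress=True)
p,r=tool(); ci=bot.camera_info("wrist"); E=ci["extrinsics"]
print(r.inv().apply(E[:3,3]-p), r.as_matrix().T@E[:3,:3], ci["intrinsics"][0,0], yaw_y())
print(to_tool(np.array([.47,-.06,.29])-p))
```

```text
[ 0.077   0.0007 -0.1427] [[-0.0009 -0.9539 -0.3   ]
 [ 1.     -0.0006 -0.0012]
 [ 0.001  -0.3     0.9539]] 348.61526244285926 -65.14557833272829
[ 0.4012 -0.4225 -0.059 ]
```

```bash
echo '{"steps": [[0.043,-0.042,-0.006,0],[0.043,-0.042,-0.006,0],[0.043,-0.042,-0.006,0],[0.043,-0.042,-0.006,0],[0.043,-0.042,-0.006,0]]}' > mv.in && python3 jog.py mv.in 0.5; echo '{"steps": [[0.043,-0.042,-0.006,0],[0.043,-0.042,-0.006,0],[0.043,-0.042,-0.006,0],[0.043,-0.042,-0.006,0],[0.043,-0.042,-0.006,0.15]]}' > mv.in && python3 jog.py mv.in; echo '{"steps": [[0,0,0,0.15],[0,0,0,0.15],[0,0,0,0.15],[0,0,0,0],[0,0,0,0]]}' > mv.in && python3 jog.py mv.in
python3 - <<'E'
from h import *
im=bot.read_camera("wrist"); cv2.imwrite("pics/w1.png",im[:,:,::-1]); print(yaw_y())
import pickle; pickle.dump(bot.camera_info("wrist"),open("w1.pkl","wb"))
E
```

```text
time: 0.72
tool_pos: [0.3907, -0.3295, 0.261]
tcp_rot: [-3.068, -0.675, 0.0]
wrist_force: [1.0, -0.2, 0.6]
width: 0.5
grip_force: 0.0
time: 1.35
tool_pos: [0.4975, -0.0487, 0.2912]
tcp_rot: [3.111, 0.438, -0.0]
wrist_force: [1.2, -0.4, -0.2]
width: 0.503
grip_force: 0.0
time: 1.98
tool_pos: [0.4972, -0.0506, 0.291]
tcp_rot: [-3.131, 0.257, 0.001]
wrist_force: [-0.0, 0.4, 1.0]
width: 0.497
grip_force: 0.0
-99.42292396411423
```

View pics/w1.png

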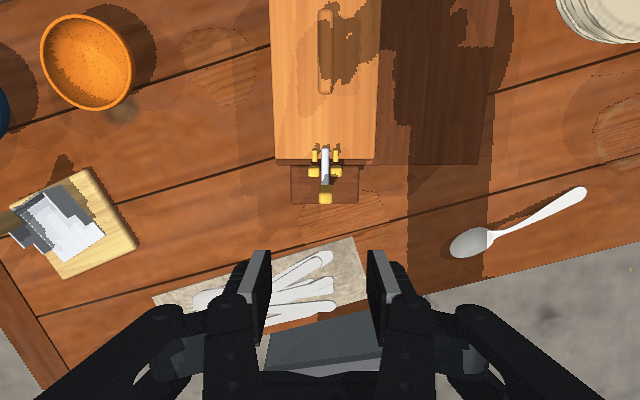

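The wrist view shows the brass knob top at ~(325,197), the lugs at (310–340,155), the lid bar at (326,50) and the lid's near edge horizontal at row 160, so the tool is aligned with the box. I'll shift and take a second view to triangulate.

```bash
echo '{"steps": [[-0.03,0,0.03,0],[-0.03,0,0.03,0],[0,0,0,0]]}' > mv.in && python3 jog.py mv.in
python3 - <<'E'
from h import *
import pickle
np.set_printoptions(precision=4,suppress=True)
c2=bot.camera_info("wrist"); im2=bot.read_camera("wrist"); cv2.imwrite("pics/w2.png",im2[:,:,::-1])
pickle.dump(c2,open("w2.pkl","wb"))
im1=cv2.imread("pics/w1.png")[:,:,::-1].copy(); c1=pickle.load(open("w1.pkl","rb"))
for im,c in((im1,c1),(im2,c2)):
    for b in blobs(im,(20,140,90),(32,255,255),20,(250,60,400,330)): print(cv2.boundingRect(b),cv2.contourArea(b), plane(c,np.array(cv2.boundingRect(b)[:2])+np.array(cv2.boundingRect(b)[2:])/2,.114))
print(tool()[0])
a=np.hstack([cv2.resize(im1[120:220,270:380],None,fx=3.5,fy=3.5),cv2.resize(im2[:260,200:460],(385,350))])
cv2.imwrite("pics/w12.png",a[:,:,::-1])
E
```

```text
time: 2.4
tool_pos: [0.4338, -0.0401, 0.2275]
tcp_rot: [-3.13, 0.259, 0.012]
wrist_force: [0.5, -0.2, -0.1]
width: 0.501
grip_force: 0.0
(319, 185, 13, 19) 198.5 [ 0.4778 -0.0543  0.114 ]
(308, 166, 11, 11) 88.5 [ 0.5019 -0.0468  0.114 ]
(330, 165, 12, 12) 82.5 [ 0.4989 -0.0677  0.114 ]
(312, 149, 5, 13) 46.0 [ 0.5167 -0.0503  0.114 ]
(333, 149, 5, 13) 41.5 [ 0.5135 -0.0694  0.114 ]
(318, 127, 19, 20) 282.5 [ 0.4756 -0.0539  0.114 ]
(305, 103, 14, 14) 131.0 [ 0.4963 -0.046   0.114 ]
(333, 103, 15, 13) 125.0 [ 0.4933 -0.0661  0.114 ]
(310, 79, 6, 16) 44.5 [ 0.5115 -0.0494  0.114 ]
(337, 79, 7, 15) 42.5 [ 0.5087 -0.0683  0.114 ]
[ 0.4366 -0.0406  0.2299]
```

View pics/w12.png

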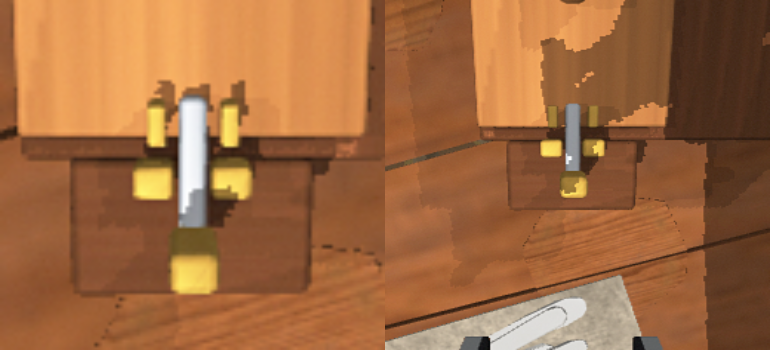

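The knob's bright top is centred at (325.6,198.3) in view 1 and about (327.5,139) in view 2.

Run:
```python
from h import *
import pickle
np.set_printoptions(precision=4,suppress=True)
ims=[cv2.imread(f"pics/w{i}.png")[:,:,::-1].copy() for i in(1,2)]; cs=[pickle.load(open(f"w{i}.pkl","rb")) for i in(1,2)]
P=[]
for im,c,roi in zip(ims,cs,((315,180,340,210),(312,120,342,152))):
    b=blobs(im,(18,120,150),(34,255,255),20,roi)[0]; x,y,w,h=cv2.boundingRect(b); p=(x+w/2-.5,y+h/2-.5); print(x,y,w,h,plane(c,p,.114)); P.append(p)
k,e=tri([ray(c,p) for c,p in zip(cs,P)]); print("knob",k,e)
# lid near-edge corners, view1 (z .076)
for p in((275,160),(375,160)): print(plane(cs[0],p,.076))
# lid bar (view1) top colour center
print("bar",plane(cs[0],(326,50),.106))
k[2]=.114
hold=k-[0,0,.011]; print("to tcp:",to_tool(hold-[0,0,bot.hold_point_z]-tool()[0]),tool()[0])
```

```text
319 193 13 11 [ 0.4745 -0.0533  0.114 ]
318 132 19 15 [ 0.4743 -0.0533  0.114 ]
knob [ 0.4741 -0.0533  0.1128] 1.5871750927289776e-05
[ 0.5121 -0.0074  0.076 ]
[ 0.495  -0.1099  0.076 ]
bar [ 0.6047 -0.0753  0.106 ]
to tcp: [0.0394 0.0064 0.1455] [ 0.4366 -0.0406  0.2299]
```

```bash
echo '{"steps": [[0.037,0.0064,0.045,0],[0,0,0.05,0],[0,0,0.05,0],[0,0,0,0]]}' > mv.in && python3 jog.py mv.in; echo '{"steps": [[0,0,0,0],[0,0,0,0],[0,0,0,0]]}' > mv.in && python3 jog.py mv.in 0 40; echo '{"steps": [[-0.013,0,0,0],[-0.013,0,0,0],[0,0,0,0]]}' > mv.in && python3 jog.py mv.in
```

```text
time: 2.95
tool_pos: [0.4718, -0.053, 0.0837]
tcp_rot: [-3.13, 0.26, 0.011]
wrist_force: [-1.2, -0.4, 0.2]
width: 0.5
grip_force: 0.0
time: 3.32
tool_pos: [0.4767, -0.0536, 0.0894]
tcp_rot: [3.13, -0.26, 0.011]
wrist_force: [1.6, 0.5, 5.9]
width: 0.153
grip_force: 42.7
time: 3.7
tool_pos: [0.457, -0.0506, 0.09]
tcp_rot: [3.128, -0.26, 0.036]
wrist_force: [21.8, -4.1, -10.2]
width: 0.15
grip_force: 40.8
```

```bash
echo '{"steps": [[0.003,0,0,0],[0,0,0,0],[0,0,-0.06,0],[0,0,-0.06,0],[0.02,0,0,0]]}' > mv.in && python3 jog.py mv.in 0.5; echo '{"steps": [[0,0,0,0]]}' > mv.in && python3 jog.py mv.in
python3 - <<'E'
from h import *
import pickle
np.set_printoptions(precision=4,suppress=True)
c=bot.camera_info("wrist"); im=bot.read_camera("wrist"); cv2.imwrite("pics/w3.png",im[:,:,::-1]); pickle.dump(c,open("w3.pkl","wb"))
p=proj(c,(.453,-.05,.114)); print(p)
for b in blobs(im,(18,120,150),(34,255,255),40,(230,30,430,330)):
    x,y,w,h=cv2.boundingRect(b); print(x,y,w,h,plane(c,(x+w/2-.5,y+h/2-.5),.114))
print(tool()[0],to_tool(np.array([.6047,-.0753,.0])-tool()[0]))
E
```

```text
time: 4.32
tool_pos: [0.4729, -0.053, 0.212]
tcp_rot: [3.13, -0.26, 0.014]
wrist_force: [0.2, 0.9, -0.3]
width: 0.498
grip_force: 0.0
time: 4.45
tool_pos: [0.4706, -0.0526, 0.2066]
tcp_rot: [3.131, -0.261, -0.0]
wrist_force: [0.4, -0.2, -1.4]
width: 0.498
grip_force: 0.0
[318.7943 227.0576]
310 216 18 15 [ 0.4561 -0.0503  0.114 ]
326 158 15 12 [ 0.4976 -0.0674  0.114 ]
297 158 14 12 [ 0.5009 -0.0474  0.114 ]
329 134 7 16 [ 0.5125 -0.069   0.114 ]
301 134 7 16 [ 0.5157 -0.0505  0.114 ]
[ 0.4693 -0.0524  0.2054] [0.1379 0.0002 0.205 ]
```

View pics/w3.png

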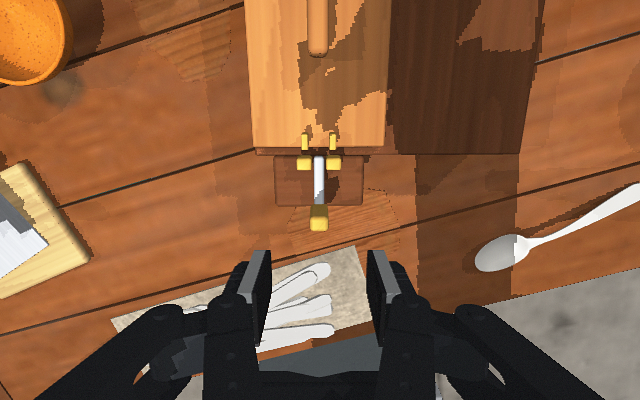

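The knob now lies at (319,224), so the bolt is drawn about 18.5 mm. Its nose is clear of the lid's lugs and the lid is free. The bar's near end is at (317,55).

```bash
python3 - <<'E'
from h import *
import pickle
c1,c3=[pickle.load(open(f"w{i}.pkl","rb")) for i in(1,3)]
print(tri([ray(c1,(326,94)),ray(c3,(317.5,55))]))
E
echo '{"steps": [[0.045,0,0,0],[0.045,0,0.02,0],[0.043,0,0.04,0],[0,0,0.062,0],[0,0,0,0]]}' > mv.in && python3 jog.py mv.in 0.5; echo '{"steps": [[0,0,0,0],[0,0,0,0],[0,0,0,0]]}' > mv.in && python3 jog.py mv.in 0 50
```

```text
(array([ 0.5684999 , -0.06911012,  0.1013139 ]), np.float64(0.0005115863306715059))
time: 5.12
tool_pos: [0.597, -0.0739, 0.0781]
tcp_rot: [-3.13, 0.261, 0.018]
wrist_force: [-0.7, 0.4, -0.2]
width: 0.502
grip_force: 0.0
time: 5.5
tool_pos: [0.6013, -0.0745, 0.0854]
tcp_rot: [3.131, -0.26, 0.0]
wrist_force: [-3.0, 1.2, 0.9]
width: 0.148
grip_force: 52.8
```

```bash
echo '{"steps": [[0,0.026,0,0],[0,0.026,0,0],[0,0.026,0,0],[0,0.026,0,0],[0,0,0,0]]}' > mv.in && python3 jog.py mv.in; echo '{"steps": [[0,0,0,0],[0,0,-0.05,0],[0,0,-0.05,0]]}' > mv.in && python3 jog.py mv.in 0.5; echo '{"steps": [[0,0,-0.05,0],[0,-0.03,-0.05,0],[-0.05,-0.03,-0.02,0],[0,0,0,0]]}' > mv.in && python3 jog.py mv.in
python3 - <<'E'
from h import *
import pickle
np.set_printoptions(precision=4,suppress=True)
c=bot.camera_info("wrist"); im=bot.read_camera("wrist"); cv2.imwrite("pics/w4.png",im[:,:,::-1]); pickle.dump(c,open("w4.pkl","wb"))
E
```

```text
time: 6.12
tool_pos: [0.5854, -0.1727, 0.0855]
tcp_rot: [-3.121, 0.265, -0.002]
wrist_force: [2.2, 17.3, 2.8]
width: 0.15
grip_force: 54.3
time: 6.5
tool_pos: [0.5842, -0.1775, 0.1857]
tcp_rot: [3.13, -0.261, -0.0]
wrist_force: [0.8, 0.3, -0.1]
width: 0.498
grip_force: 0.0
time: 7.0
tool_pos: [0.5447, -0.1085, 0.3087]
tcp_rot: [3.13, -0.258, 0.01]
wrist_force: [0.5, -1.3, -0.4]
width: 0.5
grip_force: 0.0
```

View pics/w4.png

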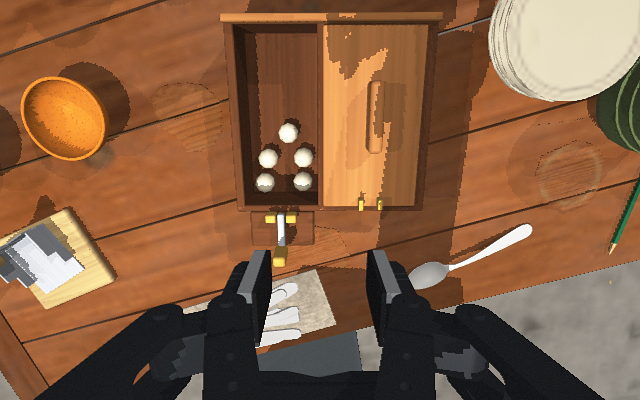

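The lid is fully open, and all five lumps are visible at (289,132), (268,158), (303,157), (265,182) and (302,181). Compartment walls run at columns ~246 and ~318. Next: wall positions from brightness profiles, plus scoop measurements.

Run:
```python
from h import *
import pickle
np.set_printoptions(precision=4,suppress=True,linewidth=200)
im=cv2.imread("pics/w4.png")[:,:,::-1].copy(); c=pickle.load(open("w4.pkl","rb"))
g=im.astype(np.float32)
o=np.array([.5036,-.0587]); X=np.array([.9865,-.1640]); Y=np.array([.1640,.9865])
def prof(xs,ys,z):
    out=[]
    for u in xs:
        for v in ys:
            q=o+u*X+v*Y; p=proj(c,(q[0],q[1],z)); out.append(cv2.getRectSubPix(g[:,:,0],(1,1),(float(p[0]),float(p[1])))[0,0])
    return np.array(out).reshape(len(xs),len(ys)).astype(int)
ys=np.arange(-60,66,2)/1000
for z,xs in((.068,(.10,.15,.03)),(.01,(.10,.12))):
    print("z",z); 
    for x in xs:
        pr=prof([x],ys,z)[0]; print(x,[(int(y*1000),int(v)) for y,v in zip(ys,pr)] )
xs=np.arange(-30,215,3)/1000
print([(int(round(x*1000)),int(v[0])) for x,v in zip(xs,prof(xs,[0.02],.068))])
# lumps at z=.021
for b in blobs(im,(0,0,170),(40,110,255),40,(240,90,325,205)):
    m=cv2.minEnclosingCircle(b); q=plane(c,m[0],.021)[:2]-o; print("lump",m,q@X,q@Y)
```

```text
z 0.068
0.1 [(-60, 246), (-58, 244), (-56, 245), (-54, 244), (-52, 242), (-50, 244), (-48, 220), (-46, 113), (-44, 124), (-42, 115), (-40, 129), (-38, 127), (-36, 122), (-34, 125), (-32, 126), (-30, 125), (-28, 125), (-26, 122), (-24, 115), (-22, 117), (-20, 115), (-18, 111), (-16, 115), (-14, 117), (-12, 115), (-10, 110), (-8, 114), (-6, 116), (-4, 124), (-2, 134), (0, 127), (2, 125), (4, 125), (6, 126), (8, 127), (10, 127), (12, 123), (14, 124), (16, 122), (18, 129), (20, 133), (22, 73), (24, 71), (26, 74), (28, 74), (30, 77), (32, 63), (34, 48), (36, 48), (38, 50), (40, 49), (42, 48), (44, 111), (46, 130), (48, 126), (50, 139), (52, 127), (54, 146), (56, 142), (58, 142), (60, 141), (62, 140), (64, 145)]
0.15 [(-60, 244), (-58, 241), (-56, 245), (-54, 243), (-52, 240), (-50, 242), (-48, 225), (-46, 116), (-44, 119), (-42, 118), (-40, 132), (-38, 125), (-36, 119), (-34, 122), (-32, 121), (-30, 120), (-28, 123), (-26, 116), (-24, 112), (-22, 110), (-20, 106), (-18, 109), (-16, 111), (-14, 112), (-12, 109), (-10, 105), (-8, 111), (-6, 110), (-4, 109), (-2, 116), (0, 112), (2, 110), (4
[... 3132 characters left out ...]
 110), (156, 110), (159, 86), (162, 111), (165, 112), (168, 114), (171, 96), (174, 113), (177, 113), (180, 81), (183, 59), (186, 58), (189, 55), (192, 107), (195, 230), (198, 222), (201, 90), (204, 91), (207, 94), (210, 98), (213, 98)]
lump ((287.5, 132.65789794921875), 9.670926094055176) 0.0779314685488611 -0.004714222102650777
lump ((267.5, 158.3333282470703), 9.346821784973145) 0.04628938160420108 0.02109616127159971
lump ((302.3125, 158.375), 8.971626281738281) 0.04620693343618596 -0.022348989190490904
lump ((264.6052551269531, 181.07894897460938), 7.681524276733398) 0.01706723230238564 0.02605821068932169
lump ((302.0, 180.5), 8.139510154724121) 0.017791651618587444 -0.02154279799887558
```

The compartment runs u 1..191 mm and v -41..+43 mm along the box axes from (0.5036,-0.0587), which matches the 190 × 84 mm given. Next I measure the scoop.

```bash
echo '{"steps": [[-0.02,-0.046,0,0],[-0.021,-0.046,0,0],[-0.021,-0.046,0,0],[-0.021,-0.046,0,0],[-0.021,-0.046,0,0]]}' > mv.in && python3 jog.py mv.in 0.6; echo '{"steps": [[-0.021,-0.046,0,0],[-0.021,-0.046,0,0],[-0.021,-0.046,0,-0.17],[0,0,0,-0.17],[0,0,0,-0.17]]}' > mv.in && python3 jog.py mv.in;echo '{"steps": [[0,0,0,0],[0,0,0,0]]}' > mv.in && python3 jog.py mv.in
cat > cap.py <<'E'
from h import *
import pickle,sys
n=sys.argv[1]; np.set_printoptions(precision=4,suppress=True)
c=bot.camera_info("wrist"); im=bot.read_camera("wrist"); cv2.imwrite(f"pics/{n}.png",im[:,:,::-1]); pickle.dump(c,open(f"{n}.pkl","wb")); print(tool()[0],yaw_y())
E
python3 cap.py w5
```

```text
time: 7.68
tool_pos: [0.4809, 0.135, 0.3036]
tcp_rot: [3.13, -0.263, 0.0]
wrist_force: [0.9, 0.3, 0.5]
width: 0.601
grip_force: 0.0
time: 8.3
tool_pos: [0.4419, 0.2812, 0.3033]
tcp_rot: [3.092, 0.548, -0.001]
wrist_force: [0.8, -0.1, 0.1]
width: 0.599
grip_force: 0.0
time: 8.55
tool_pos: [0.4419, 0.2803, 0.3038]
tcp_rot: [3.096, 0.532, -0.001]
wrist_force: [-0.2, 0.7, 1.1]
width: 0.604
grip_force: 0.0
[0.4418 0.2804 0.3039] -70.47644089123209
```

View pics/w5.png

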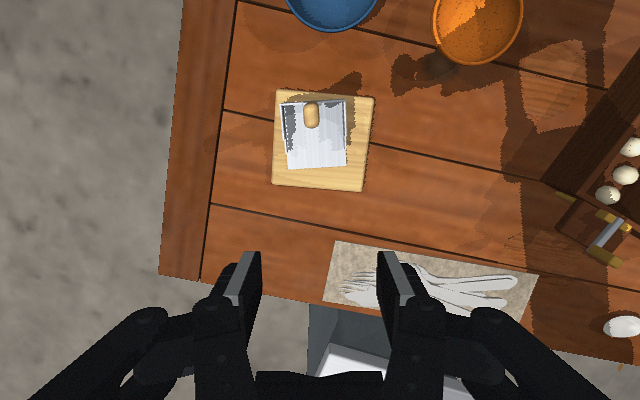

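The scoop's lip runs from (289,169) to (348,166), with the handle top around (312,115) and the board around it. I take a second view, shifted, for triangulation.

```bash
echo '{"steps": [[0.04,0,0.02,0],[0.03,0,0.02,0],[0,0,0,0]]}' > mv.in && python3 jog.py mv.in; python3 cap.py w6
python3 - <<'E'
from h import *
import pickle
np.set_printoptions(precision=4,suppress=True)
c5,c6=[pickle.load(open(f"w{i}.pkl","rb")) for i in(5,6)]
i5,i6=[cv2.imread(f"pics/w{i}.png")[:,:,::-1].copy() for i in(5,6)]
a,b=plane(c5,(289,169.5),.012),plane(c5,(348,166.5),.012); print("lip",a,b,np.linalg.norm(a-b)); 
d=a-b; print("yaw",np.degrees(np.arctan2(d[1],d[0]))-90)
# board outline corners by mask in view5
for im,c in((i5,c5),(i6,c6)):
    g=proj(c,(.487,.305,.131)); print("pred handle",g)
    r=[int(g[0])-30,int(g[1])-30,int(g[0])+30,int(g[1])+40]; r=[max(0,v) for v in r]
    for bl in blobs(im,(8,90,120),(25,255,255),60,r)[:3]: print(cv2.boundingRect(bl),cv2.minAreaRect(bl),cv2.contourArea(bl))
    for bl in blobs(im,(8,90,90),(26,200,255),2000)[:2]: print("board?",cv2.minAreaRect(bl))
x=i6; g=proj(c6,(.487,.305,.131)).astype(int); cv2.imwrite("pics/z56.png",np.hstack([cv2.resize(i5[80:200,260:380],(400,400)),cv2.resize(x[max(0,g[1]-60):max(0,g[1]-60)+120,g[0]-60:g[0]+60],(400,400))])[:,:,::-1]); print(g)
E
```

```text
time: 8.98
tool_pos: [0.5077, 0.3037, 0.2615]
tcp_rot: [3.094, 0.533, -0.006]
wrist_force: [-0.6, -0.2, 0.0]
width: 0.605
grip_force: 0.0
[0.5072 0.3038 0.2628] -70.4189843196874
lip [0.4107 0.3089 0.012 ] [0.4393 0.2395 0.012 ] 0.0750685609563462
yaw 22.41044665452405
pred handle [308.8696 120.7907]
(278, 90, 60, 14) ((307.5, 96.5), (13.0, 59.0), 90.0) 474.0
(304, 103, 15, 25) ((311.0, 115.0), (14.0, 24.0), 0.0) 285.5
(278, 106, 9, 54) ((282.0, 132.5), (8.0, 53.0), 0.0) 176.0
board? ((420.32476806640625, 142.2299041748047), (415.0547180175781, 202.27162170410156), 11.808143615722656)
board? ((190.7423095703125, 137.29237365722656), (50.82206344604492, 283.5564880371094), 7.532601356506348)
pred handle [308.2151 210.5439]
(278, 190, 60, 60) ((307.5, 219.5), (59.0, 59.0), 0.0) 1156.5
(302, 192, 17, 24) ((310.2137756347656, 203.56553649902344), (23.4188289642334, 15.446460723876953), 85.2363510131836) 305.0
board? ((402.75689697265625, 163.64785766601562), (382.3621826171875, 274.283935546875), 11.960604667663574)
board? ((195.38302612304688, 157.3008575439453), (56.85279846191406, 321.075439453125), 5.244337558746338)
[308 210]
```

View pics/z56.png

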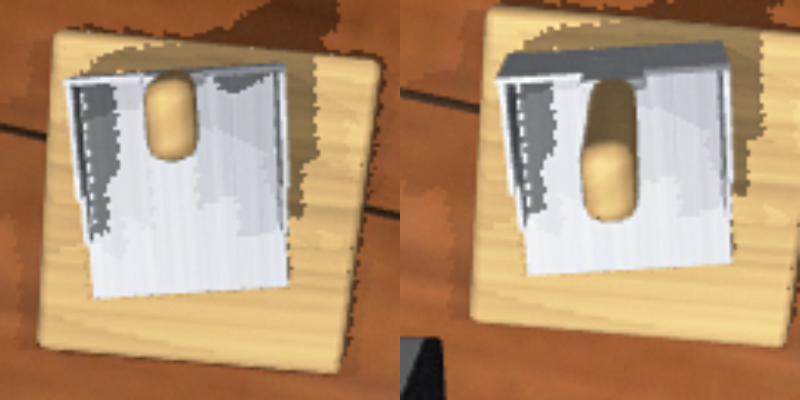

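In this pair, view 5 shows the handle top at (311.3,115.1) and the lip at (288.5,169.1)–(346.4,165.5). View 6 shows the handle top at (310.9,204) and the lip at (286.4,232.2)–(347.6,228.9).

Run:
```python
from h import *
import pickle
np.set_printoptions(precision=4,suppress=True)
c5,c6=[pickle.load(open(f"w{i}.pkl","rb")) for i in(5,6)]
T=lambda p,q: tri([ray(c5,p),ray(c6,q)])
h,e=T((311.3,115.1),(310.9,204)); print("handle",h,e)
a,_=T((288.5,169.1),(286.4,232.2)); b,_=T((346.4,165.5),(347.6,228.9)); print(a,b,np.linalg.norm(a-b))
# corners on z=.012
for c,p,q in((c5,(288.5,169.1),(346.4,165.5)),(c6,(286.4,232.2),(347.6,228.9))):
    A,B=plane(c,p,.012),plane(c,q,.012); d=A-B; yaw=np.degrees(np.arctan2(d[1],d[0]))-90; m=(A+B)/2
    x=np.array([np.cos(np.radians(yaw)),np.sin(np.radians(yaw))]); print("yaw",yaw,"lipmid",m,"grip pred",m[:2]+.072*x,"origin",m[:2]+.041*x)
# board corners (z=.010): view5 crop corners
for p in((55,32),(381,60),(335,373),(40,347)): print("board",plane(c5,(260+p[0]*.3,80+p[1]*.3),.01))
print(yaw_y(), tool()[0])
```

```text
handle [0.4922 0.3045 0.1279] 3.5431552955489516e-05
[0.411  0.3101 0.0125] [0.4402 0.2421 0.0137] 0.07391050184010244
yaw 23.067490603751267 lipmid [0.4254 0.2758 0.012 ] grip pred [0.4917 0.304 ] origin [0.4632 0.2919]
yaw 22.830363166507567 lipmid [0.4251 0.2761 0.012 ] grip pred [0.4915 0.304 ] origin [0.4629 0.292 ]
board [0.498  0.3531 0.01  ]
board [0.5279 0.2393 0.01  ]
board [0.4129 0.2118 0.01  ]
board [0.3846 0.3238 0.01  ]
-70.4189843196874 [0.5072 0.3038 0.2628]
```

```bash
echo '{"steps": [[-0.0145,-0.0054,0.03,-0.058],[0,0,0.05,0],[0,0,0.05,0],[0,0,0.0415,0],[0,0,0,0]]}' > mv.in && python3 jog.py mv.in 0.6; echo '{"steps": [[0,0,0,0],[0,0,0,0],[0,0,0,0]]}' > mv.in && python3 jog.py mv.in 0 90;  echo '{"steps": [[0,0,-0.02,0],[0,0,-0.04,0],[0,0,0,0],[0,0,0,0]]}' > mv.in && python3 jog.py mv.in; python3 cap.py w7
python3 - <<'E'
from h import *
print(yaw_y(),tool()[1].as_matrix()[:,2])
E
```

```text
time: 9.65
tool_pos: [0.4886, 0.3028, 0.09]
tcp_rot: [3.076, 0.625, -0.011]
wrist_force: [-0.3, -1.1, 0.2]
width: 0.599
grip_force: 0.0
time: 10.02
tool_pos: [0.4939, 0.3059, 0.096]
tcp_rot: [-3.077, -0.626, -0.008]
wrist_force: [-1.7, 1.7, 7.3]
width: 0.151
grip_force: 88.6
time: 10.52
tool_pos: [0.4917, 0.3044, 0.1531]
tcp_rot: [-3.078, -0.627, -0.001]
wrist_force: [0.5, -0.2, -2.1]
width: 0.15
grip_force: 87.8
[0.4911 0.3041 0.1521] -66.98153003524052
-66.98153003524052 [-1.29818752e-03 -8.03020106e-04 -9.99998835e-01]
```

Run:
```python
from h import *
import pickle
np.set_printoptions(precision=4,suppress=True)
c=pickle.load(open("w7.pkl","rb")); im=cv2.imread("pics/w7.png")[:,:,::-1].copy()
p,r=tool(); X=r.as_matrix()[:,0]; Y=r.as_matrix()[:,1]
for zb in(.0661,.0708):
    m=p-.072*X; print([proj(c,(*(m+s*.037*Y)[:2],zb+.001)) for s in(-1,1)])
m=cv2.inRange(cv2.cvtColor(im,cv2.COLOR_RGB2HSV),np.array((0,0,130)),np.array((180,50,255))); m[330:]=0
cs,_=cv2.findContours(m,cv2.RETR_EXTERNAL,cv2.CHAIN_APPROX_NONE)
for b in sorted(cs,key=cv2.contourArea)[-4:]: print(cv2.boundingRect(b),cv2.contourArea(b),cv2.minAreaRect(b))
cv2.imwrite("pics/tmp.png",im[100:400,150:500,::-1])
```

```text
[array([269.185 , 297.7929]), array([367.239 , 297.7609])]
[array([268.3227, 301.3964]), array([368.0769, 301.365 ])]
(371, 222, 4, 17) 27.0 ((372.5, 230.0), (3.0, 16.0), 0.0)
(323, 215, 59, 71) 1608.0 ((349.6915588378906, 247.8553009033203), (57.49631118774414, 70.4947738647461), 4.573921203613281)
(256, 215, 63, 70) 1612.5 ((289.0671081542969, 247.42239379882812), (69.47105407714844, 61.546531677246094), 85.84036254882812)
(0, 0, 138, 330) 38654.5 ((68.5, 164.5), (329.0, 137.0), 90.0)
```

View pics/tmp.png

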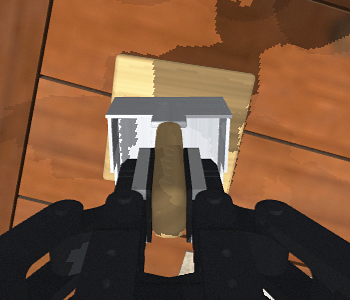

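The scoop is held square to the tool. The back wall's bottom edge is near row 197 and its top edge near row 216, and the lip is hidden behind the fingers. I check level and height from those edges.

Run:
```python
from h import *
import pickle
np.set_printoptions(precision=4,suppress=True)
c=pickle.load(open("w7.pkl","rb")); im=cv2.imread("pics/w7.png")[:,:,::-1].copy()
p,r=tool(); X,Y=r.as_matrix()[:,0],r.as_matrix()[:,1]
for zb in(.0661,.0708):
  for t in(0,4):
    th=np.radians(t); g=np.array([p[0],p[1],zb+.1])
    f=lambda x,y,z:(lambda a,b: proj(c,g+a*X-y*Y+b*np.array([0,0,1])))((x-.031)*np.cos(th)-(z-.1)*np.sin(th),(x-.031)*np.sin(th)+(z-.1)*np.cos(th))
    print(zb,t,"bot",f(.041,.037,0),f(.041,-.037,0),"top",f(.041,.037,.037),f(.041,-.037,.037),"handle top",f(.02,0,.121),f(.042,0,.121))
for col in(275,290,345,360): print(col,[(rw,im[rw,col].tolist()) for rw in range(190,222,2)])
```

```text
0.0661 0 bot [264.2062 193.1805] [371.9257 193.1177] top [254.7493 211.0262] [381.0908 210.961 ] handle top [317.3654 338.513 ] [317.242  286.7325]
0.0661 4 bot [263.5122 183.7399] [372.5849 183.6725] top [254.0727 204.3926] [381.7368 204.3236] handle top [317.3823 340.2219] [317.2416 291.5254]
0.0708 0 bot [263.1624 195.1502] [372.9372 195.087 ] top [253.3087 213.7446] [382.4869 213.6792] handle top [317.3099 347.3714] [317.1788 294.1316]
0.0708 4 bot [262.4417 185.5524] [373.6221 185.4845] top [252.6013 206.9896] [383.1626 206.9202] handle top [317.3279 349.0563] [317.1782 299.1198]
275 [(190, [253, 238, 171]), (192, [249, 228, 158]), (194, [245, 219, 152]), (196, [239, 200, 133]), (198, [99, 101, 107]), (200, [99, 100, 104]), (202, [101, 101, 106]), (204, [103, 104, 106]), (206, [101, 102, 105]), (208, [99, 101, 104]), (210, [101, 103, 106]), (212, [101, 105, 108]), (214, [114, 115, 120]), (216, [252, 253, 255]), (218, [150, 153, 158]), (220, [140, 142, 146])]
290 [(190, [252, 235, 165]), (192, [253, 238, 172]), (194, [251, 230, 160]), (196, [253, 222, 147]), (198, [101, 100, 105]
[... 338 characters left out ...]
), (196, [164, 138, 102]), (198, [101, 104, 107]), (200, [104, 104, 110]), (202, [104, 105, 109]), (204, [105, 105, 109]), (206, [103, 105, 108]), (208, [100, 102, 106]), (210, [103, 104, 109]), (212, [105, 109, 112]), (214, [101, 104, 107]), (216, [156, 157, 164]), (218, [200, 204, 210]), (220, [211, 215, 221])]
360 [(190, [168, 137, 92]), (192, [170, 141, 96]), (194, [174, 144, 97]), (196, [162, 137, 102]), (198, [105, 109, 112]), (200, [106, 109, 111]), (202, [102, 104, 108]), (204, [106, 108, 111]), (206, [106, 107, 111]), (208, [105, 107, 109]), (210, [105, 105, 109]), (212, [103, 108, 111]), (214, [102, 102, 108]), (216, [155, 159, 162]), (218, [198, 205, 209]), (220, [208, 214, 219])]
```

Level, with the underside at z≈0.071. Moving above the far part of the compartment.

```bash
echo '{"steps": [[0,0,-0.035,0],[0,0.03,-0.035,0],[0.002,0.05,0,0],[0.002,0.05,0,0],[0.003,0.05,0,0]]}' > mv.in && python3 jog.py mv.in;echo '{"steps": [[0.003,0.05,0,0],[0.003,0.05,0,0],[0.002,0.05,0,0],[0.002,0.05,0,0],[0.002,0.052,0,0]]}' > mv.in && python3 jog.py mv.in;echo '{"steps": [[0,0,0,0.142],[0,0,0,0.142],[0,0,0,0.142],[0,0,0,0.141],[0,0,0,0]]}' > mv.in && python3 jog.py mv.in
python3 - <<'E'
from h import *
np.set_printoptions(precision=4,suppress=True)
print(to_tool(np.array([.6774,-.0864,.0913])-tool()[0]),yaw_y())
E
```

```text
time: 11.2
tool_pos: [0.568, 0.1401, 0.221]
tcp_rot: [-3.078, -0.628, 0.005]
wrist_force: [0.8, -0.6, -1.7]
width: 0.149
grip_force: 87.9
time: 11.82
tool_pos: [0.6777, -0.0869, 0.2204]
tcp_rot: [-3.077, -0.627, 0.005]
wrist_force: [-0.1, 0.4, -2.0]
width: 0.146
grip_force: 87.9
time: 12.45
tool_pos: [0.6772, -0.0855, 0.2206]
tcp_rot: [-3.131, 0.257, 0.006]
wrist_force: [-1.1, 0.7, -1.0]
width: 0.15
grip_force: 88.3
[0.0008 0.0009 0.1293] -99.38176930936407
```

```bash
echo '{"steps": [[0.0008,0.0009,0.04,0.001],[0,0,0.03,0],[0,0,0.02,0],[0,0,0.01,0],[0,0,0,0]]}' > mv.in && python3 jog.py mv.in; echo '{"steps": [[0,0,0.01,0],[0,0,0.01,0],[0,0,0.005,0],[0,0,0.003,0],[0,0,0,0]]}' > mv.in && python3 jog.py mv.in
python3 - <<'E'
from h import *
np.set_printoptions(precision=4,suppress=True)
print(to_tool(np.array([.6774,-.0864,.0913])-tool()[0]),bot.read_state()["wrist_force"])
E
```

```text
time: 13.08
tool_pos: [0.6787, -0.0866, 0.1222]
tcp_rot: [-3.131, 0.26, 0.002]
wrist_force: [0.5, -0.3, -2.0]
width: 0.151
grip_force: 88.3
time: 13.7
tool_pos: [0.6794, -0.0866, 0.096]
tcp_rot: [3.131, -0.261, 0.002]
wrist_force: [-0.8, 0.1, 4.8]
width: 0.151
grip_force: 88.8
[-0.002   0.0001  0.0047] [-0.8459  0.1277  4.7577]
```

```bash
echo '{"steps": [[-0.01,0,0.001,0],[-0.012,0,0,0],[-0.012,0,0,0],[-0.012,0,0,0],[-0.012,0,0,0]]}' > mv.in && python3 jog.py mv.in; echo '{"steps": [[-0.008,0,0,0],[-0.008,0,0,0],[-0.008,0,0,0],[0,0,0,0]]}' > mv.in && python3 jog.py mv.in
cat > see.py <<'E'
from h import *
import pickle,sys
np.set_printoptions(precision=4,suppress=True)
o=np.array([.5036,-.0587]); X=np.array([.9865,-.1640]); Y=np.array([.1640,.9865])
for cam in sys.argv[1:]:
    c=bot.camera_info(cam); im=bot.read_camera(cam); cv2.imwrite(f"pics/see_{cam}.png",im[:,:,::-1])
    q=[proj(c,(*(o+u*X+v*Y),.03)) for u in(0,.19) for v in(-.041,.043)]; a=np.min(q,0).astype(int)-8; b=np.max(q,0).astype(int)+8
    for bl in blobs(im,(15,15,150),(40,110,255),12,(max(a[0],0),max(a[1],0),b[0],b[1])):
        m=cv2.minEnclosingCircle(bl); w=plane(c,m[0],.023); d=w[:2]-o; print(cam,np.round(m[0]),round(m[1],1),cv2.contourArea(bl),"u,v",d@X,d@Y)
d=tool()[0][:2]-o; print("tool u,v",d@X,d@Y,tool()[0][2],bot.read_state()["wrist_force"])
E
python3 see.py scene top
```

```text
time: 14.32
tool_pos: [0.6237, -0.0774, 0.096]
tcp_rot: [3.13, -0.26, 0.01]
wrist_force: [3.4, 0.3, 5.5]
width: 0.152
grip_force: 89.2
time: 14.82
tool_pos: [0.5995, -0.0733, 0.096]
tcp_rot: [3.13, -0.26, 0.008]
wrist_force: [-0.5, 0.4, 7.6]
width: 0.153
grip_force: 89.4
top [390. 217.] 16.0 329.5 u,v 0.028084642839507425 -0.0006920787210065271
top [409. 164.] 13.5 73.0 u,v 0.1724303690838125 -0.0292573580882127
top [399. 185.] 7.5 58.5 u,v 0.11179048298513608 -0.011842456463372312
tool u,v 0.09700236488122028 0.0012979679205977251 0.09596768587753368 [-0.0116 -0.2533  8.1772]
```

```bash
echo '{"steps": [[-0.006,0,0,0],[-0.006,0,0,0],[-0.005,0,0,0],[0,0,0,0]]}' > mv.in && python3 jog.py mv.in; python3 see.py top; echo '{"steps": [[-0.003,0,0,0],[-0.002,0,0,0],[0,0,0,0]]}' > mv.in && python3 jog.py mv.in; python3 see.py
```

```text
time: 15.42
tool_pos: [0.5829, -0.0705, 0.096]
tcp_rot: [3.13, -0.26, 0.008]
wrist_force: [1.4, -0.1, 8.9]
width: 0.151
grip_force: 89.6
top [389. 216.] 15.3 329.5 u,v 0.029495014943953738 0.0010881370658450797
top [408. 172.] 17.0 76.0 u,v 0.14861028568335694 -0.02994984490264446
top [398. 192.] 6.8 49.0 u,v 0.09336215677250388 -0.011742892861912883
top [410. 144.] 4.1 22.5 u,v 0.2228682065869619 -0.024459999235776925
tool u,v 0.08021717028798817 0.001302925555569345 0.09599242473406516 [ 1.3532 -0.4407  9.6725]
time: 15.85
tool_pos: [0.5784, -0.0698, 0.096]
tcp_rot: [3.13, -0.261, 0.009]
wrist_force: [2.0, 0.2, 7.5]
width: 0.152
grip_force: 89.7
tool u,v 0.0756037343419176 0.0013134577852909155 0.09595326810538729 [1.9597 0.2443 7.4701]
```

```bash
echo '{"steps": [[0,0,-0.005,0],[0,0,-0.01,0],[0,0,-0.015,0],[0,0,-0.015,0],[0,0,-0.015,0]]}' > mv.in && python3 jog.py mv.in; echo '{"steps": [[0,0,-0.015,0],[0,0,-0.015,0],[0,0,-0.01,0],[0,0,-0.005,0],[0,0,0,0]]}' > mv.in && python3 jog.py mv.in
python3 - <<'E'
from h import *
np.set_printoptions(precision=4,suppress=True)
p,r=tool(); X=r.as_matrix()[:,0];Y=r.as_matrix()[:,1]
o=p.copy(); o[2]=p[2]+.0187-.1-.004  # underside
o[:2]-=.031*X[:2]
print("tool",p,bot.read_state()["wrist_force"])
for cam in("scene","top"):
    c=bot.camera_info(cam); im=bot.read_camera(cam); cv2.imwrite(f"pics/l_{cam}.png",im[:,:,::-1])
    q=[proj(c,o+a*X+b*Y+[0,0,z]) for a in(-.041,.04) for b in(-.037,.037) for z in(0,.03)]; a=np.min(q,0).astype(int)-15; b=np.max(q,0).astype(int)+15
    print(cam,a,b)
    for bl in blobs(im,(15,18,150),(40,110,255),8,(*a,*b)):
        m=cv2.minEnclosingCircle(bl); w=plane(c,m[0],o[2]+.014)-o; print(np.round(m[0]),round(m[1],1),cv2.contourArea(bl),"scoop x,y",w@X,w@Y)
    hs=cv2.cvtColor(im,cv2.COLOR_RGB2HSV)[a[1]:b[1],a[0]:b[0]]
    S=((hs[:,:,0]>14)&(hs[:,:,0]<42)&(hs[:,:,1]>14)&(hs[:,:,1]<110)&(hs[:,:,2]>120))
    W=(hs[:,:,1]<=14)&(hs[:,:,2]>100)
    for rr in range(S.shape[0]): print("".join("L" if s else "." if w else " " for s,w in zip(S[rr],W[rr])))
E
```

```text
time: 16.48
tool_pos: [0.577, -0.0695, 0.1537]
tcp_rot: [3.131, -0.26, 0.003]
wrist_force: [5.4, -1.3, -3.4]
width: 0.149
grip_force: 87.9
time: 17.1
tool_pos: [0.5764, -0.0694, 0.199]
tcp_rot: [3.131, -0.261, 0.0]
wrist_force: [0.4, -0.3, -2.3]
width: 0.15
grip_force: 88.2
tool [ 0.5764 -0.0694  0.199 ] [ 0.4399 -0.2755 -2.3309]
scene [313 124] [395 196]
[383. 132.] 13.3 222.0 scoop x,y 0.03969344615138971 0.12650480264952893
[360. 166.] 17.0 96.5 scoop x,y -0.02307712183939405 -0.003251812051225873
                              .. L    ..                   LLLLLLLLLLLLLLLLLLLLLLL
                              ...      .                   LLLLLLLLLLLLLLLLLLLLLLL
                              ...L                          LLLLLLLLLLLLLLLLLLLLLL
                              ...L                          LLLLLLLLLLLLLLLLLLLLLL
                             .  .                            LLLLLLLLLLLLLLLLLLLLL
                            L..                              LLLLLLLLLLLLLLLLLLLLL
                             L                                LLLLLLLLLLLLLLLLLLLL
             
[... 10358 characters left out ...]
            
                          L...LL                                        
                          L...LL                                        
                           ...L                                         
                           ...L                                         
                           ...                                          
                          ....                                          
                          ....                                          
                          ....                                          
                          ....                                          
                          ....
```

The top view shows all five lumps lying on the pan. Now I refine the blue bowl's position before carrying them over.

```bash
python3 - <<'E'
from h import *
np.set_printoptions(precision=4,suppress=True)
im=cv2.imread("pics/top0.png")[:,:,::-1].copy(); c=bot.camera_info("top")
for lo in((90,60,20),(95,90,30)):
    b=blobs(im,lo,(130,255,255),30,(195,145,262,208))[0]; (x,y),r=cv2.minEnclosingCircle(b); e=cv2.fitEllipse(b); P=plane(c,e[0],.047); print((x,y),r,e, P, r*2/378.7*np.linalg.norm(P-c["extrinsics"][:3,3]))
im=cv2.imread("pics/scene0.png")[:,:,::-1].copy(); c=bot.camera_info("scene")
b=blobs(im,(90,60,20),(130,255,255),30,(150,240,230,310))[0].reshape(-1,2)
# rim upper/left/right extremes in scene: check predicted circle
for ctr in((.6207,.329),):
    t=np.linspace(0,2*np.pi,8,endpoint=False); print([tuple(proj(c,(ctr[0]+.0525*np.cos(a),ctr[1]+.0525*np.sin(a),.047)).round(1)) for a in t]); print("mask ext",b.min(0),b.max(0))
E
echo '{"steps": [[0.0014,-0.008,0,0],[0.003,-0.018,0,0],[0.005,-0.028,0,0],[0.006,-0.036,0,0],[0.007,-0.04,0,0]]}' > mv.in && python3 jog.py mv.in; echo '{"steps": [[0.007,-0.04,0,0],[0.007,-0.04,0,0],[0.007,-0.04,0,0],[0.007,-0.04,0,0],[0.006,-0.036,0,0]]}' > mv.in && python3 jog.py mv.in; echo '{"steps": [[0.005,-0.03,0,0],[0.004,-0.024,0,0],[0.003,-0.018,0,0],[0.002,-0.012,0,0],[0.001,-0.006,0,0]]}' > mv.in && python3 jog.py mv.in
```

```text
(228.5, 175.5) 21.272146224975586 ((228.8072967529297, 175.7358856201172), (38.975990295410156, 41.629215240478516), 61.052825927734375) [0.6209 0.3289 0.047 ] 0.10619689823135949
(228.5, 175.5) 20.408430099487305 ((228.92181396484375, 175.9583282470703), (37.67485046386719, 39.9931640625), 56.55546569824219) [0.6204 0.3286 0.047 ] 0.10186122994027731
[(np.float64(173.9), np.float64(260.2)), (np.float64(162.7), np.float64(275.3)), (np.float64(167.7), np.float64(290.5)), (np.float64(187.1), np.float64(296.1)), (np.float64(208.7), np.float64(288.3)), (np.float64(218.9), np.float64(272.4)), (np.float64(212.5), np.float64(258.2)), (np.float64(194.2), np.float64(253.4))]
mask ext [162 254] [217 300]
time: 17.82
tool_pos: [0.6203, 0.0572, 0.1986]
tcp_rot: [-3.13, 0.261, 0.0]
wrist_force: [0.1, -0.4, -2.7]
width: 0.146
grip_force: 88.2
time: 18.45
tool_pos: [0.6859, 0.2459, 0.1982]
tcp_rot: [-3.131, 0.259, 0.001]
wrist_force: [0.1, 0.0, -2.5]
width: 0.154
grip_force: 88.3
time: 19.08
tool_pos: [0.7156, 0.3297, 0.1985]
tcp_rot: [3.131, -0.26, -0.001]
wrist_force: [0.3, -0.9, -2.3]
width: 0.152
grip_force: 88.3
```

```bash
echo '{"steps": [[0,0,0.005,-0.03],[0,0,0.01,-0.05],[0,0,0.015,-0.05],[0,0,0.015,-0.03],[0,0,0.01,0]]}' > mv.in && python3 jog.py mv.in; echo '{"steps": [[0,0,0,0],[0,0,0,0]]}' > mv.in && python3 jog.py mv.in
cat > pan.py <<'E'
from h import *
import sys
np.set_printoptions(precision=4,suppress=True)
p,r=tool(); X=r.as_matrix()[:,0];Y=r.as_matrix()[:,1]; s=bot.read_state()
o=p.copy(); o[2]=p[2]-.084; o[:2]-=.031*X[:2]
print("tool",p,yaw_y(),s["wrist_force"],s["torque"])
for cam in sys.argv[1:]:
    c=bot.camera_info(cam); im=bot.read_camera(cam); cv2.imwrite(f"pics/p_{cam}_{s['time']:.2f}.png",im[:,:,::-1])
    q=[proj(c,o+a*X+b*Y+[0,0,z]) for a in(-.07,.05) for b in(-.05,.05) for z in(0,.03)]; a=np.maximum(np.min(q,0).astype(int)-5,0); b=np.max(q,0).astype(int)+5
    print(cam,a,b,"lip",[proj(c,o-.041*X+k*.037*Y).round(1) for k in(-1,1)])
    hs=cv2.cvtColor(im,cv2.COLOR_RGB2HSV)[a[1]:b[1],a[0]:b[0]].astype(int)
    H,S,V=hs[:,:,0],hs[:,:,1],hs[:,:,2]
    ch=np.full(H.shape," "); ch[(S<=14)&(V>100)]="."; ch[(H>14)&(H<42)&(S>14)&(S<110)&(V>120)]="L"; ch[(H>90)&(H<130)&(S>60)]="b"
    print("\n".join("".join(l) for l in ch))
E
python3 pan.py top scene
```

```text
time: 19.7
tool_pos: [0.715, 0.3281, 0.1423]
tcp_rot: [3.141, -0.011, -0.003]
wrist_force: [-0.4, -0.3, -1.8]
width: 0.149
grip_force: 88.3
time: 19.95
tool_pos: [0.7159, 0.3291, 0.1443]
tcp_rot: [-3.141, 0.01, -0.001]
wrist_force: [-0.1, 0.0, -1.7]
width: 0.147
grip_force: 88.2
tool [0.7159 0.3291 0.1443] -90.3699381958686 [-0.0554  0.0399 -1.6728] [ 0.0207 -0.0313 -0.0396]
top [197 118] [255 182] lip [array([212.5, 164.5]), array([243.3, 165.3])]
 b bb bb  bb b    bbbbbbbbb           b                   
 b bb bb   b       bbbbbb    b                            
  bb bb b bbbb  b b bbbbbbb                               
   b bbbb  bbb bb  bb bbbbb     b                         
  bbbbbb     b b b  bbbbb  bbb                            
   b      b  bbb  bb bbbbbbb b    b                       
  bbbb   bb bbbbb b bbbbbbb bbb                           
   b   b   bb bb     bbbb bbb bbbbb                       
 b  b bbbb b b b   b  b bbbb b b b b        b             
    b bbb     bb     bbbbb b bbb bbb b                    
  bbbb bbb bb bb    b bbb bbb  bb b                      
[... 10179 characters left out ...]
bbbbbbbbbbbbbbbbbbbbbbbbbbbbbbbbb 
                                        bbbbbbbbbbbbbbbbbbbbbbbbbbbbbbbbbbbbbbbbbbbbbbbbbbbbb  
                                         bbbbbbbbbbbbbbbbbbbbbbbbbbbbbbbbbbbbbbbbbbbbbbbbbbb   
                                         bbbbbbbbbbbbbbbbbbbbbbbbbbbbbbbbbbbbbbbbbbbbbbbbbbb   
                                         bbbbbbbbbbbbbbbbbbbbbbbbbbbbbbbbbbbbbbbbbbbbbbbbbb    
                                          bbbbbbbbbbbbbbbbbbbbbbbbbbbbbbbbbbbbbbbbbbbbbbbbb    
                                          bbbbbbbbbbbbbbbbbbbbbbbbbbbbbbbbbbbbbbbbbbbbbbbb     
                                           bbbbbbbbbbbbbbbbbbbbbbbbbbbbbbbbbbbbbbbbbbbbbb
```

All five are still on the pan above the bowl. I advance gently, then ease the grip to its minimum so the scoop can swing lip-down under its own weight.

```bash
echo '{"steps": [[-0.008,0,0,0],[-0.015,0,0,0],[-0.018,0,0,0],[-0.012,0,0,0],[-0.007,0,0,0]]}' > mv.in && python3 jog.py mv.in; echo '{"steps": [[0,0,0,0],[0,0,0,0],[0,0,0,0]]}' > mv.in && python3 jog.py mv.in - 20
python3 pan.py scene
```

```text
time: 20.68
tool_pos: [0.6545, 0.3296, 0.1441]
tcp_rot: [-3.142, 0.009, -0.0]
wrist_force: [-0.0, -0.2, -1.6]
width: 0.153
grip_force: 88.2
time: 21.05
tool_pos: [0.6561, 0.3294, 0.1439]
tcp_rot: [-3.141, 0.01, -0.001]
wrist_force: [0.1, -0.1, -2.0]
width: 0.15
grip_force: 88.3
tool [0.6561 0.3294 0.1439] -90.37180331914074 [ 0.1023 -0.1056 -2.0068] [-0.0284 -0.014  -0.0022]
scene [140 225] [237 309] lip [array([185.2, 291.6]), array([217.4, 268.1])]
               b b    ...                                                                        
                      ....           .                                                           
                bb     ...          .                                                            
                bb     .. .                                                                      
                 b      .                                                                        
                   b   .....                                                                     
                    bb  ..                               
[... 6886 characters left out ...]
              
                                                                                             LLL 
                                                                                           L....L
                                                                                          .......
                                                                                        L........
                                                                                        L........
                                                                                       L.........
                                                                                       L.........
```

```bash
echo '{"steps": [[0,0,0,0],[0,0,0,0],[0,0,0,0]]}' > mv.in && python3 jog.py mv.in 0 20
sed -i 's/^    print("\\n".join/    if "-v" in sys.argv: print("\\n".join/; s/sys.argv\[1:\]/[a for a in sys.argv[1:] if a!="-v"]/' pan.py
python3 pan.py scene -v | sed -n '1,75p'
```

```text
time: 21.48
tool_pos: [0.6556, 0.3294, 0.1438]
tcp_rot: [-3.142, 0.01, 0.0]
wrist_force: [-0.7, -0.2, -2.2]
width: 0.149
grip_force: 88.3
tool [0.6556 0.3294 0.1438] -90.35980927598216 [-0.6996 -0.1676 -2.1665] [-0.0291 -0.0435  0.0182]
scene [141 225] [238 309] lip [array([185.4, 291.8]), array([217.6, 268.2])]
              bb     ....           .                                                            
               b     ....           .                                                            
               b      ..                                                                         
               bb     ...                                                                        
                b     ....                                                                       
                      ....                                                                       
                        ...                                                                      
                    bb ..                                                                        
  
[... 5631 characters left out ...]
...bbbbbbbbbbbbbbbbbbbb                           
                         bbbbbbbbbbbbbbbbb ......bbbbbbbbbbbbbbbbbbbb                            
                          bbbbbbbbbbbbbbbbb ... bbbbbbbbbbbbbbbbbbbb                             
                          bbbbbbbbbbbbbbbbbb   bbbbbbbbbbbbbbbbbbbb                              
                           bbbbbbbbbbbbbbbbbbbbbbbbbbbbbbbbbbbbbbb                               
                            bbbbbbbbbbbbbbbbbbbbbbbbbbbbbbbbbbbb                                 
                             bbbbbbbbbbbbbbbbbbbbbbbbbbbbbbbbbb                                  
                               bbbbbbbbbbbbbbbbbbbbbbbbbbbbbb
```

The grip cannot be eased in place: the pads hold at 88 N. Instead I'll shake the lumps off the smooth pan by reversing sharply over the bowl.

```bash
echo '{"steps": [[0.03,0,0,0],[0.022,0,0,0],[0.014,0,0,0],[0.008,0,0,0],[0,0,0,0]]}' > mv.in && python3 jog.py mv.in 0 120; echo '{"steps": [[-0.006,0,0,0],[-0.015,0,0,0],[-0.025,0,0,0],[0.025,0,0,0],[0.008,0,0,0]]}' > mv.in && python3 jog.py mv.in; echo '{"steps": [[0,0,0,0]]}' > mv.in && python3 jog.py mv.in; python3 pan.py scene -v | sed -n '1,84p'
```

```text
time: 22.15
tool_pos: [0.7297, 0.3289, 0.1436]
tcp_rot: [3.141, -0.01, -0.001]
wrist_force: [0.2, 0.2, -0.3]
width: 0.148
grip_force: 117.8
time: 22.78
tool_pos: [0.716, 0.3293, 0.1443]
tcp_rot: [-3.141, 0.009, -0.001]
wrist_force: [-0.1, 0.5, -1.6]
width: 0.149
grip_force: 117.9
time: 22.9
tool_pos: [0.7166, 0.3292, 0.1443]
tcp_rot: [-3.141, 0.01, -0.001]
wrist_force: [-0.1, -0.7, -0.3]
width: 0.147
grip_force: 117.9
tool [0.7166 0.3292 0.1443] -90.3694936947277 [-0.0519 -0.6566 -0.349 ] [-0.0032 -0.0508 -0.0525]
scene [122 211] [216 291] lip [array([165.1, 274.3]), array([197.1, 252.2])]
LLL  L L      b      ...           .                                                          
LLL LL  L            ....         .                                                           
L LL LLL             ....                                                                     
L LLLLL L              .                                                                      
LLLL  L  L        b   ... L                                                                   
 LLL L  LL         bb ..    
[... 6391 characters left out ...]
bbL.......LLL.L..........LLbbbbbbbbbbbb 
                                        bbbbbbbbbbbbbbbbbLLL..LLLLL.L..........LLbbbbbbbbbbbb 
                                         bbbbbbbbbbbbbbbbbLLLLLLLL..L.........LLL bbbbbbbbbb  
                                         bbbbbbbbbbbbbbbbbb.LLLLLL..L.........LLLbbbbbbbbbbb  
                                         bbbbbbbbbbbbbbbbbbbbb  bLLLL.........LLLbbbbbbbbbb   
                                          bbbbbbbbbbbbbbbbbbbbbbb.LLLL.......LLLLbbbbbbbbbb   
                                          bbbbbbbbbbbbbbbbbbbbbbbbLLLL.....LLLLL bbbbbbbbb    
                                           bbbbbbbbbbbbbbbbbbbbbbb.LLLLL..LLLLL bbbbbbbbb
```

The pan is empty and lumps show in the bowl. I lift away and count them all.

```bash
echo '{"steps": [[0,0,-0.035,0],[0,0,-0.04,0],[-0.04,0.004,0,0],[-0.05,0.005,0,0],[-0.05,0.005,0,0]]}' > mv.in && python3 jog.py mv.in; echo '{"steps": [[-0.05,0.005,0,-0.13],[-0.025,0.003,0,-0.14],[0,0,0,-0.138],[0,0,0,0],[0,0,0,0]]}' > mv.in && python3 jog.py mv.in
python3 - <<'E'
from h import *
np.set_printoptions(precision=4,suppress=True)
p,r=tool(); print(p,yaw_y(),to_tool(np.array([.4917,.304,.0955])-p))
for cam in("top","scene"):
    c=bot.camera_info(cam); im=bot.read_camera(cam); cv2.imwrite(f"pics/q_{cam}.png",im[:,:,::-1])
    a=np.min([proj(c,(.6207+i*.065,.3288+j*.065,.03)) for i in(-1,1) for j in(-1,1)],0).astype(int);b=np.max([proj(c,(.6207+i*.065,.3288+j*.065,.03)) for i in(-1,1) for j in(-1,1)],0).astype(int)
    hs=cv2.cvtColor(im,cv2.COLOR_RGB2HSV)[a[1]:b[1],a[0]:b[0]].astype(int); H,S,V=hs[:,:,0],hs[:,:,1],hs[:,:,2]
    ch=np.full(H.shape," "); ch[(S<=14)&(V>100)]="."; ch[(H>14)&(H<42)&(S>14)&(S<110)&(V>120)]="L"; ch[(H>90)&(H<130)&(S>60)]="b"
    print("\n".join("".join(l) for l in ch))
E
```

```text
time: 23.58
tool_pos: [0.5747, 0.3158, 0.219]
tcp_rot: [-3.141, 0.01, 0.0]
wrist_force: [-0.2, 0.7, -0.2]
width: 0.151
grip_force: 118.1
time: 24.2
tool_pos: [0.5021, 0.3052, 0.219]
tcp_rot: [-3.079, -0.623, -0.0]
wrist_force: [-0.8, -0.1, -1.3]
width: 0.147
grip_force: 117.9
[0.5021 0.3052 0.219 ] -67.11299465977041 [-0.0101 -0.0029  0.1235]
 LLLL                                                   
  LLL                                                   
  LLL                                                   
   LL                                                   
    L                   bbbbbbbbbbb                     
    L                 bbbbbbbbbbbbbbbb                  
                   bbbbbbbbbbbbbbbbbbbbb                
b                 bbbbbbbbbbbbbbbbbbbbbbb               
b               bbbbbbbbbbbbbbbbbbbbbbbbbb              
               bbbbbbbbbbbbbbbbbbbbbbbbbbbb             
 b            bbbbbbbbbbbbbbbbbbbbbbbbbbbbbb            
  b          bbbbbbbbbbbbbbbbbbbbbbbbbbbbbbbb           
            bbbbbbbbbbbbbbbbbbbbbbbbbbbbbbbbbb          
 b         bbb
[... 8858 characters left out ...]
.....LLLL     
                                                                               LL.......LLL      
                                                                                LL.....LLLL      
                                                                                 LLL..LLLL       
                                                                              LL.LLLLLLLL       L
                                                                             L.....LLL         LL
                                                                           L........LL        LLL
                                                                           L........LLL      LLLL
```

Three lumps are in the bowl. The other two slid off during the forward move and lie on the table beyond the bowl, towards the robot. I locate them and scoop them up too.

Run:
```python
from h import *
np.set_printoptions(precision=4,suppress=True)
for cam,roi in(("scene",(150,230,330,399)),("top",(180,130,330,260))):
    c=bot.camera_info(cam); im=cv2.imread(f"pics/q_{cam}.png")[:,:,::-1].copy()
    # cream incl. white highlights
    h=cv2.cvtColor(im,cv2.COLOR_RGB2HSV); m=((h[:,:,1]<100)&(h[:,:,2]>150)).astype(np.uint8)*255
    z=np.zeros_like(m); x0,y0,x1,y1=roi; z[y0:y1,x0:x1]=m[y0:y1,x0:x1]
    cs,_=cv2.findContours(z,cv2.RETR_EXTERNAL,cv2.CHAIN_APPROX_NONE)
    for b in cs:
        if cv2.contourArea(b)>30: (x,y),r=cv2.minEnclosingCircle(b); print(cam,(round(x,1),round(y,1)),round(r,1),cv2.contourArea(b),plane(c,(x,y),.011),cv2.boundingRect(b))
```

```text
scene (225.9, 315.7) 13.2 258.5 [0.5217 0.334  0.011 ] (217, 303, 18, 26)
scene (270.0, 320.0) 44.6 2825.0 [0.4544 0.2875 0.011 ] (227, 294, 87, 64)
scene (190.6, 283.0) 14.6 295.5 [0.632  0.3288 0.011 ] (176, 276, 30, 17)
scene (253.3, 269.0) 33.4 2024.0 [0.5663 0.224  0.011 ] (220, 240, 67, 56)
top (199.5, 249.0) 10.6 102.0 [0.4455 0.3968 0.011 ] (190, 239, 16, 21)
top (222.5, 246.5) 17.7 417.5 [0.4526 0.3414 0.011 ] (210, 232, 26, 28)
top (190.0, 205.5) 10.6 38.5 [0.5528 0.4287 0.011 ] (180, 202, 21, 9)
top (235.5, 221.5) 53.0 1258.5 [0.5148 0.3135 0.011 ] (198, 184, 76, 76)
top (226.0, 176.8) 9.3 149.5 [0.6286 0.3442 0.011 ] (220, 168, 13, 19)
top (191.9, 152.0) 14.4 316.5 [0.6925 0.4353 0.011 ] (180, 140, 27, 25)
```

Run:
```python
from h import *
np.set_printoptions(precision=4,suppress=True)
cam="scene"; c=bot.camera_info(cam); im=cv2.imread("pics/q_scene.png")[:,:,::-1].copy()
x0,y0,x1,y1=205,292,265,340
hs=cv2.cvtColor(im,cv2.COLOR_RGB2HSV)[y0:y1,x0:x1].astype(int); H,S,V=hs[:,:,0],hs[:,:,1],hs[:,:,2]
ch=np.full(H.shape," "); ch[(S<=14)&(V>100)]="."; ch[(H>14)&(H<42)&(S>14)&(S<110)&(V>110)]="L"; ch[(H>12)&(H<42)&(S>=85)&(V>140)]="y"
for i,l in enumerate(ch): print(y0+i,"".join(l))
for p in((.498,.353,.01),(.385,.324,.01)): print(proj(c,p))
for zx in(.0,): print("table edge cols", [plane(bot.camera_info("top"),(190,r),0.)for r in(200,240)],[plane(bot.camera_info("top"),(168,r),0.)for r in(200,240)])
```

```text
292                                                    L........
293                                                   yyyyL ....
294                                                  yyyyyyyyyLL
295                                                 yyyyyyyyyyyy
296                                                 yyyyyyyyyyyy
297                                                yyyyyyyyyyyyy
298                                               yyyyyyyyyyyyyy
299                     y                        yyyyyyyyyyyyyyy
300                                              yyyyyyyyyyyyyyy
301                                             yyyyyyyyyyyyyyyy
302                                            yyyyyyyyyyyyyyyyy
303                      yLLy                 yyyyyyyyyyyyyyyyyy
304                   yL.....LLy             yyyyyyyyyyyyyyyyyyy
305                   L........LLy           yyyyyyyyyyyyyyyyyyy
306                  yL........LLL          yLyyyyyyyyyyyyyyyyyy
307                  L.........LLL         yLLLLLyyyyyyyyyyyyyyy
308                 yL..........LL        yyLLLLLLLLyyyyyyyy
[... 1509 characters left out ...]
                yyLLLLLLLLLLLLLLLLLyyyLLLLLLLyyLLLLLLLL
333                       yyyLLyLLLLLLLLLLLyyLLLLLLLLyyLLLLLLLLL
334                        yyyyyLLLLLLLLLLyyyLyLLLLLyyLLLLLLLLLy
335                          yyyyyLLLLLLLLyyyLLLLLLyyLLLLLLLLLyy
336                            yyyyLLLLLLLyLLLLLLLLyyLLLLLLLLLLL
337                              yyyyyLLLyyLLLLLLyyyyLLLLLLLLLLy
338                                yyyyyyyLLLLLLyyyLLLLLLLLLLLyL
339                                   yyyyyLyLLLLyyLLLLLLLyLLLLL
[226.5941 329.9754]
[283.3852 356.3179]
table edge cols [array([0.5693, 0.4336, 0.    ]), array([0.4682, 0.4252, 0.    ])] [array([0.5682, 0.4889, 0.    ]), array([0.4672, 0.4794, 0.    ])]
```

Run:
```python
from h import *
np.set_printoptions(precision=4,suppress=True)
c=bot.camera_info("scene")
for p in((228,308.7),(223.5,321.5)): print(plane(c,p,.012))
```

```text
[0.5301 0.3215 0.012 ]
[0.5147 0.3456 0.012 ]
```

The two stray lumps are at (0.530,0.322) and (0.515,0.346), against the board's far edge and beside the bowl, so there is no room to scoop there. I'll push them round to the board's left side with the scoop's back wall, then scoop against the fixed board edge.

```bash
echo '{"steps": [[0.0235,0.024,0,0],[0,0,0,-0.18],[0,0,0,-0.18],[0,0,0,-0.18],[0,0,0,-0.18]]}' > mv.in && python3 jog.py mv.in; echo '{"steps": [[0,0,0,-0.18],[0,0,0.02,-0.18],[0,0,0.02,-0.18],[0,0,0.02,-0.18],[0,0,0,-0.167]]}' > mv.in && python3 jog.py mv.in; echo '{"steps": [[0,0,0,0],[0,0,0,0]]}' > mv.in && python3 jog.py mv.in
cat > go.py <<'E'
from h import *
import sys
np.set_printoptions(precision=4,suppress=True)
t=np.array([float(v) for v in sys.argv[1:4]]); p,r=tool(); yw=yaw_y()+90
d=to_tool(t-p); tgt=float(sys.argv[4]); print("delta tool",d,"turn",-np.radians((tgt-yw+180)%360-180),"yaw",yw,"F",bot.read_state()["wrist_force"],bot.read_state()["time"])
E
python3 go.py .533 .2923 .0995 115
```

```text
time: 24.92
tool_pos: [0.5334, 0.2922, 0.2185]
tcp_rot: [-2.656, -1.677, 0.001]
wrist_force: [0.6, -0.3, -1.4]
width: 0.147
grip_force: 117.9
time: 25.55
tool_pos: [0.5317, 0.2914, 0.1559]
tcp_rot: [-1.679, -2.652, 0.007]
wrist_force: [0.2, -0.5, -0.6]
width: 0.146
grip_force: 117.9
time: 25.8
tool_pos: [0.5335, 0.2924, 0.1591]
tcp_rot: [1.69, 2.648, 0.001]
wrist_force: [0.3, 0.3, -1.8]
width: 0.145
grip_force: 117.9
delta tool [ 0.0001 -0.0005  0.0596] turn -0.0016691400354928642 yaw 114.90436532054994 F [ 0.2924  0.3163 -1.785 ] 25.8
```

```bash
echo '{"steps": [[0,0,0.03,0],[0,0,0.02,0],[0,0,0.0096,0],[0.006,0,0,0],[0.01,0,0,0]]}' > mv.in && python3 jog.py mv.in; echo '{"steps": [[0.012,0,0,0],[0.012,0,0,0],[0.01,0,0,0],[0.006,0,0,0],[0,0,0,0]]}' > mv.in && python3 jog.py mv.in
cat > lumps.py <<'E'
from h import *
import sys
np.set_printoptions(precision=4,suppress=True)
# x0 x1 y0 y1 world window; ascii of scene + circle hits
c=bot.camera_info("scene"); im=bot.read_camera("scene"); cv2.imwrite("pics/now.png",im[:,:,::-1])
w=[float(v) for v in sys.argv[1:5]]
q=np.array([proj(c,(x,y,.01)) for x in w[:2] for y in w[2:]]); a=np.maximum(q.min(0).astype(int),0); b=q.max(0).astype(int)
hs=cv2.cvtColor(im,cv2.COLOR_RGB2HSV)[a[1]:b[1],a[0]:b[0]].astype(int); H,S,V=hs[:,:,0],hs[:,:,1],hs[:,:,2]
ch=np.full(H.shape," "); ch[(S<=14)&(V>100)]="."; ch[(H>14)&(H<42)&(S>14)&(S<85)&(V>110)]="L"; ch[(H>90)&(H<130)&(S>60)]="b"; ch[(H>12)&(H<42)&(S>=85)&(V>140)]="y"
print(a)
for i,l in enumerate(ch): print(a[1]+i,"".join(l))
p=tool()[0]; print("tool",p,bot.read_state()["wrist_force"],bot.read_state()["time"])
E
python3 lumps.py .45 .55 .29 .44
```

```text
time: 26.42
tool_pos: [0.5268, 0.3074, 0.1001]
tcp_rot: [1.686, 2.65, 0.002]
wrist_force: [0.1, 0.9, -1.3]
width: 0.148
grip_force: 117.9
time: 27.05
tool_pos: [0.509, 0.3434, 0.0991]
tcp_rot: [1.685, 2.652, -0.0]
wrist_force: [-0.3, -0.6, -2.0]
width: 0.145
grip_force: 117.9
[168 293]
293 bbbbbbbbbbbbbbbbbbbbbbbbbbbbbbbbbbbbbbbb ...   yyyy  ...    ..................... ... ...LLyLLyyyyLLLL
294 bbbbbbbbbbbbbbbbbbbbbbbbbbbbbbbbbbbbbbb   .. b yyyyy ...    .......  ....   .................yyyyyLLLL
295  bbbbbbbbbbbbbbbbbbbbbbbbbbbbbbbbbbbb          yyyyy.....  . .....  ......... ...............yyLyLLLLL
296   bbbbbbbbbbbbbbbbbbbbbbbbbbbbbbbbbb       ..   yyyy. ...  L....... ................ .......LyyyyLLLLL
297     bbbbbbbbbbbbbbbbbbbbbbbbbbbbbb         .    yyyyyL...  L........ ............... .......yyyLLLLLLy
298       bbbbbbbbbbbbbbbbbbbbbbbbbb          ..   Lyyyyyy      ...............................LyLyLLLLLLy
299          bbbbbbbbbbbbbbbbbbb              .     yyyyyyy    L... ...... ......... ..........yyLLLLLLLyL
300              bbbbbbbbbbb                 ....   Lyyyyyyy    
[... 7854 characters left out ...]
374                                                                                                     yy
375                                                                                                       
376                                                                                                       
377                                                                y                                      
378                                                                                                       
379                                                                                                       
tool [0.5092 0.343  0.0991] [-0.1566 -0.3906 -1.1236] 27.1
```

Run:
```python
from h import *
c=bot.camera_info("scene")
e=np.array([.97,.25]);e/=np.linalg.norm(e);f=np.array([-e[1],e[0]])
for p in((216.5,337),(198.5,343)): 
    w=plane(c,p,.012); print(w,"e,f",w[:2]@e,w[:2]@f)
for b in((.498,.3531),(.3846,.3238)): print(np.array(b)@e,np.array(b)@f)
p=tool()[0][:2]; print(p@e,p@f)
```

```text
[0.49904389 0.37500201 0.012     ] e,f 0.5768432768323817 0.23858572111419066
[0.5132345  0.40354072 0.012     ] e,f 0.5977074089802099 0.2626796941784788
0.5703662002406159 0.21763733049061582
0.45324214218215675 0.21756645088370022
0.5786777512039046 0.20511550733866057
```

```bash
echo '{"steps": [[-0.004,0,-0.03,0],[0,0,-0.04,0],[0.025,0.03,0,0],[0.026,0.029,0,-0.1],[0,0,0,-0.18]]}' > mv.in && python3 jog.py mv.in; echo '{"steps": [[0,0,0,-0.18],[0,0,0,-0.18],[0,0,0,-0.18],[0,0,0,-0.18],[0,0,0,-0.18]]}' > mv.in && python3 jog.py mv.in;echo '{"steps": [[0,0,0,-0.18],[0,0,0,-0.03],[0,0,0,0]]}' > mv.in && python3 jog.py mv.in; python3 go.py .5428 .4104 .0915 194.45
```

```text
time: 27.72
tool_pos: [0.544, 0.4125, 0.1693]
tcp_rot: [1.29, 2.864, 0.002]
wrist_force: [0.1, -0.9, -0.6]
width: 0.144
grip_force: 117.9
time: 28.35
tool_pos: [0.543, 0.4099, 0.1689]
tcp_rot: [0.082, -3.14, 0.001]
wrist_force: [-0.4, 0.0, -2.5]
width: 0.146
grip_force: 118.0
time: 28.72
tool_pos: [0.5429, 0.4102, 0.1691]
tcp_rot: [0.399, -3.116, 0.0]
wrist_force: [0.4, 0.1, -0.2]
width: 0.145
grip_force: 118.0
delta tool [0.     0.0002 0.0776] turn 0.002201259067253972 yaw 194.57612285416855 F [ 0.3826  0.096  -0.2169] 28.725
```

```bash
echo '{"steps": [[0,0,0.03,0],[0,0,0.03,0],[0,0,0.0176,0],[0,0,0,0],[0.007,0,0,0]]}' > mv.in && python3 jog.py mv.in; echo '{"steps": [[0.01,0,0,0],[0.012,0,0,0],[0.012,0,0,0],[0.01,0,0,0],[0.01,0,0,0]]}' > mv.in && python3 jog.py mv.in;echo '{"steps": [[0.006,0,0,0],[0.004,0,0,0],[0,0,0,0]]}' > mv.in && python3 jog.py mv.in; python3 lumps.py .42 .52 .33 .44 | cut -c1-120
```

```text
time: 29.35
tool_pos: [0.537, 0.4094, 0.0929]
tcp_rot: [-0.401, 3.114, 0.002]
wrist_force: [-0.1, 0.3, -1.6]
width: 0.144
grip_force: 118.0
time: 29.98
tool_pos: [0.483, 0.3949, 0.0917]
tcp_rot: [-0.403, 3.116, 0.0]
wrist_force: [-0.3, -0.1, -1.0]
width: 0.147
grip_force: 118.0
time: 30.35
tool_pos: [0.474, 0.3925, 0.0916]
tcp_rot: [-0.403, 3.116, 0.0]
wrist_force: [-0.0, -0.0, -1.0]
width: 0.149
grip_force: 118.0
[179 315]
315 .     .                      b  yy     .                   yLLLLLLLLLLLLLLLLLLLyyyyLLLL
316                              b  yy     ..                 yLLLLLLLLLLLLLLLLLLLyyyyyLLLL
317              b                   yy    ..                yyLLLLLLLLLLLLLLLLLLyyyyyyLLLL
318                                  yy    ..               yyLLyLLLLLLLLLLLLLLLyyyyyLLLLyy
319          b             b      .  yy      .              yLLLLLLLLLLLLLLLLLLLyyyyLLLyyyy
320                       b       .  yyy     .             yLLLyLLLLLLLLLLLLLLLyyyyyyyyyyyy
321       b                      . .  yy                  yyLLyLLLLyLLLLLLLLLLyyyyyLyyyyyyy
322                         
[... 5678 characters left out ...]
4                                                                                        
385                                                                                        
386                                                                  y                     
387                                                                                        
388                                                                               y        
389                                                                                 y      
390                                                                                        
tool [0.4743 0.3926 0.0916] [-0.001   0.0323 -1.4149] 30.4
```

Run:
```python
from h import *
c=bot.camera_info("scene")
e=np.array([.97,.25]);e/=np.linalg.norm(e);f=np.array([-e[1],e[0]]); L=[]
for p in((234.5,354),(228,369.5)): 
    w=plane(c,p,.012); L.append((w[:2]@e,w[:2]@f)); print(w,"e,f",L[-1])
L=np.array(L); ec=L[:,0].mean(); lip=L[:,1].max()+.018; g=ec*e+(lip+.072)*f; print("ec",ec,"lip",lip,"grip",g, "back y",(ec*e+(lip+.083)*f))
```

```text
[0.44983758 0.37661007 0.012     ] e,f (np.float64(0.5295954244760641), np.float64(0.2524236148499687))
[0.43604686 0.40313683 0.012     ] e,f (np.float64(0.5228615478140196), np.float64(0.281552781067002))
ec 0.5262284861450419 lip 0.299552781067002 grip [0.4168454  0.49112911] back y [0.41410006 0.50178102]
```

```bash
echo '{"steps": [[-0.004,0,-0.03,0],[0,0,-0.04,0],[0.0175,0.055,0,0],[0.0175,0.0546,0,0.13],[0,0,0,0.18]]}' > mv.in && python3 jog.py mv.in; echo '{"steps": [[0,0,0,0.18],[0,0,0,0.18],[0,0,0,0.18],[0,0,0,0.18],[0,0,0,0.18]]}' > mv.in && python3 jog.py mv.in;echo '{"steps": [[0,0,0,0.18],[0,0,0,0.18],[0,0,0,0]]}' > mv.in && python3 jog.py mv.in; python3 go.py .4168 .4911 .0865 104.45
```

```text
time: 31.02
tool_pos: [0.4143, 0.4942, 0.1619]
tcp_rot: [-0.085, -3.14, -0.003]
wrist_force: [1.0, -0.1, -0.8]
width: 0.144
grip_force: 118.2
time: 31.65
tool_pos: [0.4166, 0.4908, 0.1615]
tcp_rot: [1.449, 2.787, 0.0]
wrist_force: [-0.2, 0.1, -2.2]
width: 0.146
grip_force: 118.2
time: 32.02
tool_pos: [0.4166, 0.4907, 0.1615]
tcp_rot: [1.915, 2.49, 0.0]
wrist_force: [-0.3, 0.2, -1.7]
width: 0.149
grip_force: 118.2
delta tool [0.0003 0.0003 0.075 ] turn 0.007528423001919347 yaw 104.88134686439918 F [-0.3389  0.2394 -1.6734] 32.025
```

Descending to the table with a contact check.

```bash
echo '{"steps": [[0,0,0.03,0.0075],[0,0,0.025,0],[0,0,0.01,0],[0,0,0.005,0],[0,0,0,0]]}' > mv.in && python3 jog.py mv.in; echo '{"steps": [[0,0,0.004,0],[0,0,0.003,0],[0,0,0,0]]}' > mv.in && python3 jog.py mv.in
```

```text
time: 32.65
tool_pos: [0.4166, 0.4909, 0.0921]
tcp_rot: [1.926, 2.482, 0.001]
wrist_force: [0.4, -0.4, -1.0]
width: 0.145
grip_force: 118.1
time: 33.02
tool_pos: [0.4168, 0.4913, 0.0859]
tcp_rot: [1.926, 2.482, 0.003]
wrist_force: [-1.2, -0.4, 3.0]
width: 0.143
grip_force: 118.9
```

```bash
echo '{"steps": [[-0.006,0,0.0005,0],[-0.01,0,0,0],[-0.012,0,0,0],[-0.012,0,0,0],[-0.01,0,0,0]]}' > mv.in && python3 jog.py mv.in; echo '{"steps": [[-0.009,0,0,0],[-0.007,0,0,0],[-0.005,0,0,0],[-0.003,0,0,0],[0,0,0,0]]}' > mv.in && python3 jog.py mv.in; python3 lumps.py .40 .50 .31 .42 | cut -c1-110
```

```text
time: 33.65
tool_pos: [0.4299, 0.4434, 0.0861]
tcp_rot: [-1.927, -2.48, -0.008]
wrist_force: [-1.1, 3.2, 5.9]
width: 0.147
grip_force: 119.4
time: 34.28
tool_pos: [0.4359, 0.42, 0.0861]
tcp_rot: [-1.927, -2.481, -0.007]
wrist_force: [-0.1, 1.3, 7.1]
width: 0.144
grip_force: 119.4
[195 314]
314                                             yLLLLLLLLLLLLLLLLLLyyyyLLLLLLLLLyyyyLyLLyyy
315       b                                    yyLLLLLLLLLLLLLLLLLLyyyyLLLLLLLLyyyyLyyLyyyy
316                           b       b       yyLLLLLLLLLLLLLLLLLLyyyyLLLLLLLLLyyyyyLLyyyyy
317                b             .   bb       yyLLLLLLLLLLLLLLLLLyyyyLLLLLLLLLyyyyyLLyyyyyy
318                   b         .   .        yyyLLLLLLLLLLLLLLLLyyyyLLLLLLLLLLyyyLLLLyyyyyy
319                 b b           ..        yyyyLLLLLLLLLLLLLLLLyyyyLLLLLLLyyyyyyLLyyyyyyyy
320                               .   .    yyyyyLLLLLLLLLLLLLLLyyyyLLLLLLLyLyyyyyLLLyyyyyyy
321        b           b                   yyyyyyLLLLLLLLLLLLLyyyLyLLLLLLLyLyyyLLyyyyyyyyyy
322    b b         b                     .yyyyyyyLLLLLLLLLLLLyyyyLLLLLLLL
[... 5540 characters left out ...]
83                          .  ....  ..............                                       
384                           ......... .... .....                                         
385                             ...........  . ....                                        
386                            .    .... ........                                          
387                              . . . ..... . ..                                          
388                                . ......... ...                 y                       
389                                  . .......                                             
tool [0.4359 0.4201 0.086 ] [0.0692 1.9983 6.7046] 34.325
```

```bash
echo '{"steps": [[-0.003,0,0,0],[-0.003,0,0,0],[-0.002,0,0,0],[0,0,0,0]]}' > mv.in && python3 jog.py mv.in; python3 lumps.py .40 .50 .31 .42 | sed -n '24,56p' | cut -c1-100
python3 - <<'E'
from h import *
p,r=tool(); c=bot.camera_info("scene"); X=r.as_matrix()[:,0];Y=r.as_matrix()[:,1]
o=p.copy();o[2]=0;o-=.031*X; o[2]=0
print("lip px",[proj(c,o-.041*X+k*.037*Y+[0,0,.002]).round(1) for k in(-1,1)], "force",bot.read_state()["wrist_force"])
E
```

```text
time: 34.83
tool_pos: [0.4372, 0.4155, 0.0868]
tcp_rot: [-1.927, -2.476, -0.014]
wrist_force: [-4.1, 9.1, 6.5]
width: 0.145
grip_force: 119.1
336     b                                         yyyLLLLLLLyyyyLLLLLLLyyyyyyyyyyyyyyyyyyyy
337         .. b yy                           bb LLyyyyyyLLLyyLLLLLLLLLyyyyyyyyyyyyyyyyyyyy
338       ...   yyy b                         b LLLLLyyyyLLyyyLLLLLLLLLyyyyyyyyyyyyyyyyyyyy
339        ..   yLy b                        b LLLLLLyyyyLyyLLLLLLLLLLyyyyyyyyyyyyyyyyyyyyy
340       ...   yLLyb                       bLLLLLLLLLyyyyyyyyLLLLLLyyyyyyLyyyyyyyyyyyyyyyy
341        ..   yyyy b  b                   LLLLLLLLLLLyy yyyyyLLLLLyyyyyyyyyyyyyyyyyyyyyyy
342        ..   yyyy b                   b LLLLLLLLLLLL    yyyyyLLyyyyyyyyyyyyyyyyyyyyyyyyy
343         .    yyy                   bb L..LLLLLLLLLL   yyyyyyLyyyyyyyyyyyyyyyyyyyyyyyyyy
344         ..b  yyy                     LL..LLLLLLLLLL..   yyyyyyyyyyyyyyyyyyyyyyyyyyyyyyy
345         .. b yyyy ..    b          ..LLLLLLLLLLLLL ....   yyyLLLLLyyyyyyyyyyyyyyyyyyyyy
346         ..   yyyy ...             
[... 1475 characters left out ...]
........................                          
363      .............yyyyyyyyyL .......................... ..... .                        
364      .............LyyyyyyyL .   ...................... ... .                           
365       .............yyyyyyy.  . ............................ .                          
366       ... ....... ..Lyyyy. .............................. .                            
367       .......  .... ...L..... ............................                      y y    
368        .............  .... . ...........................  .                            
lip px [array([264.4, 352.3]), array([229. , 335.6])] force [-4.37037275 10.36660835  6.70812208]
```

```bash
cat > sc.py <<'E'
from h import *
import sys
p,r=tool(); c=bot.camera_info("scene"); X=r.as_matrix()[:,0];Y=-r.as_matrix()[:,1]
o=p-.031*X; o[2]=p[2]-.0860
for a in sys.argv[1:]:
    q=[float(v) for v in a.split(",")]; w=plane(c,q,o[2]+.013)-o; print(q,"scoop x,y",(w@X).round(4),(w@Y).round(4))
E
python3 sc.py 262.5,351.5 241.5,344.5
```

```text
[262.5, 351.5] scoop x,y -0.0346 0.038
[241.5, 344.5] scoop x,y -0.0298 -0.0016
```

```bash
echo '{"steps": [[0.004,0,0,0],[0.005,0,0,0],[0.007,0,0,0],[0.008,0,0,0],[0.007,0,0,0]]}' > mv.in && python3 jog.py mv.in; echo '{"steps": [[0.005,0,0,0],[0.003,0,0,0],[0,-0.008,0,0],[0,-0.008,0,0],[0,-0.006,0,0]]}' > mv.in && python3 jog.py mv.in; python3 lumps.py .40 .50 .31 .42 | sed -n '24,66p' | cut -c1-100;python3 go.py .4372 .4155 .086 104.45
```

```text
time: 35.5
tool_pos: [0.4308, 0.4398, 0.0861]
tcp_rot: [1.923, 2.479, 0.0]
wrist_force: [2.7, -7.3, 9.5]
width: 0.148
grip_force: 120.3
time: 36.12
tool_pos: [0.4078, 0.444, 0.0861]
tcp_rot: [1.924, 2.48, 0.007]
wrist_force: [2.6, -0.7, 3.7]
width: 0.146
grip_force: 118.6
336                  b                    yyyyyyyLLLyLLLLLLLyyyLLLLLLLLLLyLLLLyyyyyyyyyyyyy
337                             b           yyyyyLLyLLLLLLLLyyLLLLLLLLLyyyyLLyyyyyyyyyyyyyy
338            b                    b         yyyyyyLLLLLLLyyLLLLLLLLLLLLLLLLyyyyyyyyyyyyyy
339            b            b    ..              yyyyLyLLLLyLLLLLLLLLLLyLLLLyyyyyyyyyyyyyyy
340                                               yyyyyLLyyyLLLLLLLLLLyLLLLLyyyyyyyyyyyyyyL
341                      b      .  ..               yyyyyyyyLLLLLLLLLLyLLLLyyyyyyyyyyyyyyyL
342                                ..                y yyyyLLLLLLLLLLLLLLLyLyyyyyyyyyyyyLLL
343                   b            .                   yyyyyLLLyyLLLLLLLLLyyyyyyyyyyyyLLLLL
344                                ..   .              y  yyyyyyyLLLLLLLLLyyyyyyyyyyyyLLLyy
[... 2551 characters left out ...]
.LLL........LLL          
373       .     yyyL ...             ........   ..   ..............LL..........LLy         
374             yyy  . ..         .. ...  . .......  ..............LL.LL.......LLy         
375           b  yyy ....        .. . .  ......  ... ..............LLL........LLLy         
376             Lyyy.....     b ................... ...............LLL........LLL          
377         .    yyyL ....      ..   ......... .    . .............LLLL......LLLL          
378        ...  .yyyy ....       .. .....   .... . ................LLLLLLL.LLLLLL          
delta tool [-0.0348  0.0222  0.0002] turn -0.0011376288492434218 yaw 104.38481866828602 F [ 0.623  -0.9461  7.6107] 36.175
```

```bash
python3 sc.py 268.5,373 248,361.5;  python3 lumps.py .38 .44 .36 .45 | grep -v '^tool' | cut -c1-90 | sed -n '1,45p'
```

```text
[268.5, 373.0] scoop x,y -0.04 0.0457
[248.0, 361.5] scoop x,y -0.0425 0.004
[204 351]
351                 b         . . ...                           yyyyyy
352                  b b         .  ..  ..    b                   yyyy
353   b                b        .  . . .   . b                      yy
354                b  b              ..                               
355                  b  b           .  . .    yLy                     
356            b                        . .  L.LLLLyy                 
357                            .            L.L....LL                 
358         b                              L.....L.LLL                
359       b                ..             L.........LLL               
360                                       L.L...LL.L.LL               
361          b             ..            LLLLLLLLLLLLLL     y         
362 b                        b   b     b LLLLLLLLLLLLLL   y  y        
363  yyyb      b                      b LLLLLLLLLLLLLLL               
364  yLy  b                             .LLLLLLLLLLLLLL               
365  yLLybb        
[... 1392 characters left out ...]
      yL
385  ......yyyyyyyyyyy   ..............................  .            
386 .  ....Lyyyyyyyyyy.  .............................  .             
387 . .....LyyyyyyyyLL . ......................... ...                
388 ... ....yyyyyyyyL.. ........................ ....                 
389 ..... ..LyyyyyyL.  .......................... ...                 
390 ....... .Lyyyyy ...........................   .                   
391 ... ..... . LL..  ..............................                  
392 ...... ... ................................. ... .                
393 ..........  .....  ......................  ...  .                 
394   .. ...... ......  ..................... .. . .
```

Lump 1 sits outside the pan's side and lump 2 is at the lip, both near the board's corner. I'll nudge them along the board edge with the scoop's side and retry centred.

```bash
echo '{"steps": [[0.02,0,0,0],[0.01,0,-0.02,0],[0,0,-0.035,0],[0,-0.053,0,0],[0,-0.053,0,0]]}' > mv.in && python3 jog.py mv.in; echo '{"steps": [[-0.03,0,0,0],[-0.03,0,0.02,0],[0,0,0.025,0],[0,0,0,0]]}' > mv.in && python3 jog.py mv.in; python3 go.py .3207 .3885 .098 104.45
```

```text
time: 36.85
tool_pos: [0.2947, 0.4452, 0.1388]
tcp_rot: [1.928, 2.48, -0.001]
wrist_force: [-0.5, 0.3, -1.6]
width: 0.148
grip_force: 118.1
time: 37.35
tool_pos: [0.3132, 0.3906, 0.0974]
tcp_rot: [1.926, 2.481, 0.013]
wrist_force: [-0.6, 1.8, 12.3]
width: 0.143
grip_force: 130.8
delta tool [-0.0039  0.0068 -0.0006] turn -0.0015477407179184462 yaw 104.36132098908273 F [-0.57    1.7519 12.318 ] 37.35
```

```bash
python3 lumps.py .38 .48 .34 .44 | cut -c1-100|sed -n '1,75p'; python3 -c "
from h import *
e=np.array([.9684,.2496]);f=np.array([-.2496,.9684]);p=tool()[0][:2];print(p@e,p@f)"
```

```text
[193 330]
330                                  yyLLLLLLLLLLLy.  ..                   ..............
331                                  yLLLLLLLLLLLy      . .      b            ...........
332                           y      yLLLLLLLLLLL b  ..         b                  . ....
333                                   yyLLLLLLLLyb                                       
334                                    yyyyLLLLy                                         
335                                      yyyyyy b                     b                  
336                           y            yyy b                         b               
337                                            b                                         
338                                                                      b               
339                              y              b                                        
340                          y                   b         .                             
341                   y     y                     bb      .                              
342       
[... 4607 characters left out ...]
                                                      .   ..  
394                                                              y                 .     
395                                                                                  .   
396                                                                                    . 
397                                                                                 y    
398                                                                                      
399                                                                                      
tool [0.3131 0.3905 0.0974] [-0.1751  1.6231 13.0693] 37.4
0.4006992333823936 0.29996984795820825
```

```bash
echo '{"steps": [[0,0,-0.02,0],[0,0,-0.02,0],[0,0,0,0]]}' > mv.in && python3 jog.py mv.in
python3 - <<'E'
from h import *
np.set_printoptions(precision=4,suppress=True)
for cam in("top","scene","wrist"):
    c=bot.camera_info(cam); im=bot.read_camera(cam); cv2.imwrite(f"pics/r_{cam}.png",im[:,:,::-1])
    for z in(.012,):
      m=((cv2.cvtColor(im,cv2.COLOR_RGB2HSV)[:,:,1]<80)&(im[:,:,0]>im[:,:,2]+8)&(im.min(2)>95)).astype(np.uint8)*255
      cs,_=cv2.findContours(m,cv2.RETR_EXTERNAL,cv2.CHAIN_APPROX_NONE)
      for b in cs:
        ar=cv2.contourArea(b); (x,y),r=cv2.minEnclosingCircle(b); w=plane(c,(x,y),z)
        if 25<ar<900 and .2<w[0]<.75 and .1<w[1]<.55: print(cam,(round(x),round(y)),round(r,1),ar,w[:2])
E
```

```text
time: 37.78
tool_pos: [0.3111, 0.3884, 0.135]
tcp_rot: [1.926, 2.481, 0.004]
wrist_force: [0.9, -0.0, -1.9]
width: 0.147
grip_force: 128.8
top (154, 314) 19.6 59.5 [0.29   0.4923]
top (218, 256) 5.2 64.0 [0.4286 0.3502]
top (231, 232) 10.5 81.0 [0.4871 0.3227]
top (226, 181) 12.1 194.0 [0.6175 0.3433]
scene (312, 368) 28.0 527.0 [0.3336 0.3084]
scene (254, 352) 7.1 106.5 [0.429  0.3519]
scene (235, 331) 8.0 98.0 [0.4843 0.345 ]
scene (276, 285) 33.4 337.5 [0.5028 0.2236]
scene (191, 282) 14.2 286.0 [0.6316 0.3278]
wrist (182, 370) 10.1 74.5 [0.2286 0.1871]
wrist (297, 365) 7.3 49.5 [0.3323 0.2191]
wrist (636, 350) 13.7 304.5 [0.6292 0.3133]
wrist (445, 266) 15.2 577.0 [0.4297 0.3498]
wrist (277, 256) 27.5 107.0 [0.2904 0.3243]
wrist (360, 237) 22.5 47.5 [0.3523 0.3578]
```

```bash
echo '{"steps": [[0,0.006,-0.015,0],[0.005,0.016,-0.02,0],[0.01,0.026,0,0],[0.01,0.026,0,0],[0.005,0.016,0,0]]}' > mv.in && python3 jog.py mv.in; echo '{"steps": [[0,0.007,0,0],[0,0,0,0],[0,0,0,0]]}' > mv.in && python3 jog.py mv.in
python3 - <<'E'
from h import *
np.set_printoptions(precision=4,suppress=True)
for cam in("top","scene","wrist"):
    c=bot.camera_info(cam); im=bot.read_camera(cam); cv2.imwrite(f"pics/s_{cam}.png",im[:,:,::-1])
    m=((cv2.cvtColor(im,cv2.COLOR_RGB2HSV)[:,:,1]<80)&(im[:,:,0]>im[:,:,2]+8)&(im.min(2)>95)).astype(np.uint8)*255
    cs,_=cv2.findContours(m,cv2.RETR_EXTERNAL,cv2.CHAIN_APPROX_NONE)
    for b in cs:
        ar=cv2.contourArea(b); (x,y),r=cv2.minEnclosingCircle(b); w=plane(c,(x,y),.012)
        if 25<ar<900 and .2<w[0]<.75 and .1<w[1]<.55: print(cam,(round(x),round(y)),round(r,1),ar,w[:2])
E
python3 pan.py scene -v | sed -n '1,90p'
```

```text
time: 38.55
tool_pos: [0.3915, 0.4403, 0.1694]
tcp_rot: [1.927, 2.481, 0.001]
wrist_force: [-1.6, -0.1, -1.5]
width: 0.144
grip_force: 128.4
time: 38.92
tool_pos: [0.3962, 0.4407, 0.1688]
tcp_rot: [-1.926, -2.481, 0.002]
wrist_force: [-0.6, -0.9, -1.1]
width: 0.149
grip_force: 128.4
top (219, 294) 5.3 70.5 [0.3391 0.3425]
top (263, 261) 10.4 147.0 [0.4188 0.2421]
top (218, 256) 5.2 67.5 [0.4287 0.3502]
top (250, 246) 17.8 87.5 [0.4538 0.2733]
top (249, 240) 17.2 55.0 [0.4683 0.2777]
top (244, 234) 14.8 194.5 [0.4841 0.2895]
top (226, 180) 11.7 188.5 [0.6186 0.3433]
scene (296, 380) 7.6 154.5 [0.3391 0.3426]
scene (303, 315) 12.5 115.5 [0.4161 0.2417]
scene (249, 332) 39.6 881.0 [0.463  0.3298]
scene (184, 250) 35.5 368.5 [0.7124 0.2819]
wrist (188, 366) 16.3 162.0 [0.312  0.2092]
wrist (318, 337) 16.6 84.5 [0.4374 0.2799]
wrist (516, 336) 25.5 827.5 [0.6338 0.3315]
wrist (235, 264) 13.1 469.5 [0.3395 0.3413]
wrist (280, 264) 35.5 198.5 [0.3807 0.3511]
wrist (360, 239) 22.6 64.5 [0.4473 0.396 ]
tool [0.3963 0.441  0.1691] 14.364042817004908 [ 0.6701  0.4227 -1.2137] [0.0308 0.002  0.0
[... 8718 characters left out ...]
        . . ... ..... ...                                       
                                                          .  ...... ...                                         
                                                            .  ... .  ..                                        
                                                              .  ..                                             
                                                                .  ....                                         
                                                                  .  .                                          
                                                                    ..
```

Run:
```python
import cv2,numpy as np
a=cv2.imread("pics/w7.png"); b=cv2.imread("pics/s_wrist.png")
for col in(275,290,345,360):
    for n,i in(("w7",a),("now",b)): print(col,n,[int(i[r,col].mean()) for r in range(186,236,2)])
```

```text
275 w7 [219, 217, 220, 211, 205, 190, 102, 101, 102, 104, 102, 101, 103, 104, 116, 253, 153, 142, 144, 142, 141, 143, 142, 142, 141]
275 now [80, 83, 81, 86, 86, 84, 84, 84, 83, 83, 82, 56, 92, 113, 115, 114, 114, 117, 116, 117, 104, 104, 107, 106, 103]
290 w7 [218, 221, 217, 221, 213, 207, 102, 102, 100, 105, 102, 105, 104, 102, 116, 249, 242, 243, 243, 243, 244, 242, 242, 243, 242]
290 now [80, 79, 80, 81, 84, 85, 86, 88, 87, 84, 87, 85, 57, 111, 123, 124, 124, 125, 125, 125, 104, 108, 108, 105, 101]
345 w7 [135, 131, 140, 140, 146, 134, 104, 106, 106, 106, 105, 102, 105, 108, 104, 159, 204, 215, 216, 216, 215, 217, 227, 226, 225]
345 now [92, 90, 86, 81, 83, 83, 86, 90, 88, 92, 92, 94, 91, 89, 86, 58, 69, 127, 128, 71, 108, 106, 109, 108, 105]
360 w7 [132, 133, 132, 135, 138, 133, 108, 108, 104, 108, 108, 107, 106, 107, 104, 158, 204, 213, 215, 213, 213, 213, 213, 213, 213]
360 now [90, 93, 89, 86, 85, 83, 85, 86, 86, 87, 84, 85, 82, 84, 83, 87, 62, 86, 126, 79, 112, 106, 111, 105, 104]
```

Both lumps are found consistently in three cameras: A at (0.429,0.350) against the board edge, and B at (0.339,0.343). I'll push B along to A with the scoop's side.

```bash
echo '{"steps": [[-0.012,-0.046,0,0],[-0.012,-0.046,0,0],[-0.012,-0.045,0,0],[0,0,0.04,0],[0,0,0.035,0]]}' > mv.in && python3 jog.py mv.in; echo '{"steps": [[0,0,0.002,0],[0,0.008,0,0],[0,0.012,0,0],[0,0.012,0,0],[0,0.012,0,0]]}' > mv.in && python3 jog.py mv.in; echo '{"steps": [[0,0.01,0,0],[0,0.008,0,0],[0,0.004,0,0],[0,0,0,0]]}' > mv.in && python3 jog.py mv.in
cat > find.py <<'E'
from h import *
e=np.array([.9684,.2496]);f=np.array([-.2496,.9684])
for cam in("top","scene","wrist"):
    c=bot.camera_info(cam); im=bot.read_camera(cam); cv2.imwrite(f"pics/f_{cam}.png",im[:,:,::-1])
    m=((cv2.cvtColor(im,cv2.COLOR_RGB2HSV)[:,:,1]<80)&(im[:,:,0]>im[:,:,2]+8)&(im.min(2)>95)).astype(np.uint8)*255
    for b in cv2.findContours(m,cv2.RETR_EXTERNAL,cv2.CHAIN_APPROX_NONE)[0]:
        ar=cv2.contourArea(b); (x,y),r=cv2.minEnclosingCircle(b); w=plane(c,(x,y),.012)[:2]
        if 40<ar<700 and .25<w[0]<.56 and .30<w[1]<.5 and ar>1.6*r*r: print(cam,(round(x),round(y)),round(r,1),ar,w.round(4),"e,f",(w@e).round(4),(w@f).round(4))
p=tool()[0]; print("tool e,f",p[:2]@e,p[:2]@f,p[2],bot.read_state()["wrist_force"].round(1),bot.read_state()["time"])
E
python3 find.py
```

```text
time: 39.75
tool_pos: [0.2727, 0.3726, 0.0942]
tcp_rot: [1.925, 2.482, 0.005]
wrist_force: [-0.1, 0.9, -1.1]
width: 0.146
grip_force: 128.3
time: 40.38
tool_pos: [0.3173, 0.3841, 0.0928]
tcp_rot: [1.927, 2.481, 0.002]
wrist_force: [0.5, 0.3, -1.4]
width: 0.148
grip_force: 128.4
time: 40.88
tool_pos: [0.3371, 0.3887, 0.0919]
tcp_rot: [-1.927, -2.481, 0.0]
wrist_force: [0.7, -0.8, -1.3]
width: 0.147
grip_force: 128.4
top (218, 256) 5.1 68.5 [0.4282 0.3493] e,f 0.5018 0.2314
wrist (390, 273) 17.2 680.0 [0.3985 0.3539] e,f 0.4742 0.2432
tool e,f 0.4230199681583742 0.29230816750218297 0.09194052004187846 [ 0.2  0.5 -1.7] 41.025
```

```bash
echo '{"steps": [[0,-0.004,-0.02,0],[0.02,0,-0.03,0],[0.022,0.024,0,0],[0,0.048,0,0],[0,0,0.025,0]]}' > mv.in && python3 jog.py mv.in; echo '{"steps": [[0,0,0.02,0],[0,0,0.007,0],[0,0,0.002,0],[0,0,0,0]]}' > mv.in && python3 jog.py mv.in; python3 find.py
```

```text
time: 41.65
tool_pos: [0.3968, 0.4495, 0.1201]
tcp_rot: [1.926, 2.48, 0.014]
wrist_force: [-0.4, -1.2, -2.1]
width: 0.148
grip_force: 128.6
time: 42.15
tool_pos: [0.3922, 0.4469, 0.0892]
tcp_rot: [-1.926, -2.482, -0.002]
wrist_force: [-0.8, 0.7, 3.9]
width: 0.142
grip_force: 129.5
tool e,f 0.4914536779682838 0.33473317542677083 0.08905263205306561 [-1.   0.9  4.6] 42.3
```

```bash
echo '{"steps": [[0,0,0,0],[0,0,0.002,0],[0,0,0,0]]}' > mv.in && python3 jog.py mv.in 0.35; echo '{"steps": [[0,0,0,0],[0,0,0,0],[0,0,0,0]]}' > mv.in && python3 jog.py mv.in 0 90
python3 - <<'E'
from h import *
im=bot.read_camera("wrist")
for col in(275,290,345,360): print(col,[int(im[r,col].mean()) for r in range(186,236,2)])
E
```

```text
time: 42.68
tool_pos: [0.3921, 0.4458, 0.0853]
tcp_rot: [-1.927, -2.481, 0.002]
wrist_force: [0.5, -0.1, 0.4]
width: 0.351
grip_force: 0.0
time: 43.05
tool_pos: [0.3924, 0.4462, 0.0859]
tcp_rot: [-1.927, -2.482, 0.0]
wrist_force: [0.1, -0.2, -0.2]
width: 0.147
grip_force: 87.6
275 [85, 85, 83, 80, 78, 75, 78, 79, 82, 82, 83, 83, 81, 81, 80, 78, 79, 76, 76, 73, 75, 95, 89, 162, 255]
290 [80, 80, 78, 76, 78, 76, 74, 76, 77, 77, 79, 81, 84, 83, 85, 87, 84, 80, 80, 76, 73, 93, 92, 160, 255]
345 [83, 82, 85, 83, 84, 84, 80, 79, 75, 75, 75, 77, 82, 80, 83, 83, 85, 85, 85, 84, 83, 93, 92, 160, 255]
360 [92, 90, 89, 92, 92, 92, 93, 89, 82, 76, 74, 70, 77, 77, 83, 80, 81, 84, 84, 85, 85, 99, 93, 152, 254]
```

```bash
echo '{"steps": [[0,0,-0.03,0],[0.02,0,-0.02,0],[0.02,0,0,0],[0,0,0,0]]}' > mv.in && python3 jog.py mv.in; python3 find.py
```

```text
time: 43.6
tool_pos: [0.3818, 0.4862, 0.1353]
tcp_rot: [-1.924, -2.483, 0.001]
wrist_force: [-0.6, -0.1, -1.4]
width: 0.143
grip_force: 87.8
top (215, 269) 5.2 69.5 [0.3982 0.3552] e,f 0.4742 0.2446
top (218, 256) 5.2 67.5 [0.429  0.3509] e,f 0.503 0.2327
scene (254, 351) 7.2 144.0 [0.4291 0.3506] e,f 0.503 0.2324
tool e,f 0.49052742580892417 0.37355058841232724 0.134348940234203 [-0.1 -0.  -1.1] 43.75
```

```bash
echo '{"steps": [[0,0,0.025,0],[0,0,0.018,0],[0,0,0.005,0],[0,0,0,0]]}' > mv.in && python3 jog.py mv.in; echo '{"steps": [[0,0,0,0],[0,0,0,0],[0,0,0,0]]}' > mv.in && python3 jog.py mv.in 0.4
python3 - <<'E'
from h import *
im=bot.read_camera("wrist"); cv2.imwrite("pics/t_wrist.png",im[:,:,::-1]); np.set_printoptions(precision=4,suppress=True)
for col in(255,275,345,360): print(col,[int(im[r,col].mean()) for r in range(186,250,2)])
s=bot.read_camera("scene"); cv2.imwrite("pics/t_scene.png",s[:,:,::-1]); c=bot.camera_info("scene")
p,r=tool();X,Y=r.as_matrix()[:,0],-r.as_matrix()[:,1]; h=(p+[0,0,0])
for z in(.121,): print("handle top pred", proj(c,(p[0],p[1],z)))
E
python3 lumps.py .36 .44 .38 .50 | cut -c1-110
```

```text
time: 44.25
tool_pos: [0.3824, 0.4846, 0.0875]
tcp_rot: [-1.927, -2.481, 0.002]
wrist_force: [0.3, 0.2, -1.5]
width: 0.149
grip_force: 87.8
time: 44.62
tool_pos: [0.383, 0.4855, 0.0889]
tcp_rot: [1.926, 2.481, 0.002]
wrist_force: [0.3, -0.0, -0.6]
width: 0.4
grip_force: 0.0
255 [49, 55, 54, 55, 59, 61, 39, 51, 63, 62, 43, 44, 44, 51, 48, 47, 44, 45, 46, 46, 72, 88, 89, 87, 85, 82, 82, 80, 81, 78, 87, 83]
275 [91, 93, 93, 96, 59, 68, 66, 59, 63, 70, 41, 43, 42, 48, 48, 47, 45, 41, 48, 46, 41, 170, 147, 146, 146, 145, 149, 147, 144, 148, 146, 151]
345 [94, 65, 68, 65, 71, 70, 73, 128, 53, 40, 63, 58, 109, 111, 56, 49, 39, 47, 173, 153, 151, 152, 149, 150, 154, 148, 150, 151, 150, 251, 236, 145]
360 [82, 47, 64, 120, 64, 66, 64, 46, 72, 70, 68, 48, 58, 65, 52, 46, 42, 169, 153, 153, 149, 150, 152, 152, 149, 152, 150, 151, 238, 247, 219, 231]
handle top pred [197.958  391.8856]
[179 359]
359                     b bb         b                                           y  yL........L
360         b                        b                             y                LL.........
361        
[... 3093 characters left out ...]
                        ............  .............            
394                                      .              ...........  .............             
395  ...                                    b          ..  ........ ........... ..             
396    .                                              ....... ... .............  .             
397   . .                    b                    b   ........................  .              
398     .              ..                           ........ ... .............. .              
399    .                ..                        b ...  ....... .............                 
tool [0.3827 0.4852 0.0884] [ 0.4916  0.3416 -0.0349] 44.775
```

Run:
```python
from h import *
e=np.array([.9684,.2496]);f=np.array([-.2496,.9684]); c=bot.camera_info("scene")
P=[plane(c,p,.002)[:2] for p in((265.5,385.5),(224,372.5))]
for w in P: print(w,w@e,w@f)
d=P[1]-P[0]; print("len",np.linalg.norm(d),"yaw",np.degrees(np.arctan2(d[1],d[0]))+90)
```

```text
[0.37319767 0.37858632] 0.45589976748630945 0.27347285226529666
[0.44225589 0.4082202 ] 0.5301723679842033 0.2849333699930287
len 0.07514788858786442 yaw 113.22486985565307
```

The scoop's heel may overhang the table edge, so I grip it again at once.

```bash
echo '{"steps": [[0,0,0,0],[0,0,0,0],[0,0,0,0]]}' > mv.in && python3 jog.py mv.in 0 90; echo '{"steps": [[0,0,-0.02,0],[0,0,-0.03,0],[0,0,0,0]]}' > mv.in && python3 jog.py mv.in
python3 - <<'E'
from h import *
im=bot.read_camera("wrist"); cv2.imwrite("pics/t_wrist.png",im[:,:,::-1])
for col in(260,275,345,360): print(col,[int(im[r,col].mean()) for r in range(186,250,2)])
E
```

```text
time: 45.15
tool_pos: [0.3826, 0.485, 0.088]
tcp_rot: [1.927, 2.482, -0.0]
wrist_force: [0.5, 0.6, -0.5]
width: -0.003
grip_force: 0.0
time: 45.52
tool_pos: [0.3846, 0.4875, 0.1429]
tcp_rot: [1.926, 2.481, 0.013]
wrist_force: [-0.5, -0.2, 0.7]
width: 0.001
grip_force: 0.0
260 [44, 35, 72, 49, 46, 46, 44, 46, 45, 44, 87, 85, 82, 82, 78, 76, 85, 85, 84, 86, 85, 88, 91, 87, 91, 93, 91, 85, 83, 78, 80, 85]
275 [67, 55, 60, 96, 48, 45, 46, 47, 43, 45, 45, 144, 140, 143, 143, 142, 142, 143, 250, 211, 122, 81, 79, 79, 84, 85, 96, 94, 96, 94, 94, 96]
345 [70, 57, 53, 55, 65, 44, 53, 115, 151, 143, 147, 147, 145, 144, 148, 247, 140, 242, 237, 235, 234, 235, 234, 235, 238, 138, 146, 147, 147, 149, 147, 148]
360 [81, 76, 67, 68, 87, 57, 63, 62, 62, 43, 38, 60, 97, 154, 254, 221, 254, 254, 252, 252, 252, 252, 253, 253, 254, 229, 141, 119, 120, 93, 96, 72]
```

Run:
```python
from h import *
np.set_printoptions(precision=4,suppress=True)
W=(.379,.4596,.121); R_=[]
for cam in("wrist","scene","top"):
    c=bot.camera_info(cam); im=bot.read_camera(cam); cv2.imwrite(f"pics/u_{cam}.png",im[:,:,::-1]); g=proj(c,W); print(cam,"pred",g)
    if 0<g[0]<640 and 0<g[1]<420:
        roi=(max(0,int(g[0])-45),max(0,int(g[1])-45),min(640,int(g[0])+45),min(400,int(g[1])+45))
        for b in blobs(im,(11,60,110),(27,200,255),40,roi)[:3]: x,y,w,h=cv2.boundingRect(b); print((x,y,w,h),cv2.contourArea(b),cv2.minAreaRect(b),plane(c,(x+w/2,y+h/2),.121))
```

```text
wrist pred [296.5969 289.0883]
(251, 267, 32, 43) 1014.0 ((266.5, 288.0), (42.0, 31.0), 90.0) [0.3637 0.4561 0.121 ]
(251, 244, 23, 23) 406.5 ((262.0, 255.0), (22.0, 22.0), 90.0) [0.3575 0.4744 0.121 ]
(305, 244, 20, 4) 57.0 ((314.5, 245.5), (3.0, 19.0), 90.0) [0.3824 0.4862 0.121 ]
scene pred [214.297  380.4995]
(226, 335, 33, 48) 1031.5 ((241.99996948242188, 358.4999694824219), (46.99999237060547, 31.999996185302734), 90.0) [0.3744 0.411  0.121 ]
(203, 382, 19, 18) 211.0 ((211.75001525878906, 391.7500305175781), (19.60611915588379, 14.862703323364258), 71.56504821777344) [0.3688 0.4713 0.121 ]
(169, 367, 32, 33) 190.5 ((181.83795166015625, 383.59564208984375), (39.49909210205078, 12.53596305847168), 38.41805648803711) [0.4061 0.4894 0.121 ]
top pred [152.0327 274.9359]
(172, 283, 25, 36) 745.0 ((184.0, 300.5), (35.0, 24.0), 90.0) [0.3268 0.3867 0.121 ]
(170, 229, 14, 25) 260.5 ((176.5, 241.0), (24.0, 13.0), 90.0) [0.4506 0.4134 0.121 ]
(147, 267, 21, 8) 115.0 ((157.0, 270.5), (7.0, 20.0), 90.0) [0.3874 0.4489 0.121 ]
```

Run:
```python
from h import *
np.set_printoptions(precision=4,suppress=True)
cs,ct=bot.camera_info("scene"),bot.camera_info("top")
print(tri([ray(cs,(212,388)),ray(ct,(152,271))]),plane(cs,(212,388),.121),plane(ct,(152,271),.121))
for cam,(a0,b0,a1,b1) in(("scene",(196,374,228,400)),("top",(138,260,176,282))):
    im=cv2.imread(f"pics/u_{cam}.png"); hs=cv2.cvtColor(im,cv2.COLOR_BGR2HSV)[b0:b1,a0:a1].astype(int); print(cam,a0)
    for i in range(hs.shape[0]): print(b0+i,"".join("#" if (11<=h<=27 and s>=50 and v>200) else "+" if (11<=h<=27 and s>=50 and v>100) else "." if s<30 and v>100 else " " for h,s,v in hs[i]))
```

```text
(array([0.3853, 0.466 , 0.1027]), np.float64(0.0031556899128404635)) [0.3727 0.4689 0.121 ] [0.3872 0.4605 0.121 ]
scene 196
374                           ......
375                          .......
376                         ........
377                         ........
378                        .........
379                       ..........
380                      ...........
381                       ..........
382               +++++  +..........
383            +++++++   +..........
384         ++++++++++++ +..........
385        +++++++++++++   .........
386       +++++++++++++   +.........
387        ++++++++++++   +.........
388        ++++##++++++++++.........
389        +++####+++++++++ ........
390    ++ ..++####++++++++++........
391  + ++ ..++####++++++++++........
392  + +  ..++#####+++++++++ .......
393 ++ + ....+#####++++++++++.......
394 + + ...  +#####++++++++++.......
395 +++..... ++####++++++++++.......
396 ++ .......+#####+++++++++ ......
397 + ........+#####++++++++++......
398 + ........ +####++++++++++......
399  ..........+####++++++++++......
top 138
260  
[... 240 characters left out ...]
............
266                      .................
267 ..            +++++++  ...............
268 ...        +++++++++++++++++ .........
269 ....      +++++++++++++++++++ ........
270   ...    +++++++++++++++++++++ .......
271    ..    ++++++++++++++++++++++.......
272    .     +++++++++++++++++++++ .......
273 .....    ++++++++++++++++++++ ........
274  ....     ++++++++++++++++++ .........
275  ...                 ++ ..  ..........
276  .                    ................
277                       ................
278 .                     ................
279                        ...............
280                         ..............
281                         ..............
```

The handle is at about (0.3845,0.462) with yaw ~110°. I regrip it there.

```bash
echo '{"steps": [[-0.0125,-0.003,0,0],[-0.0122,-0.0033,0,-0.098],[0,0,0,0],[0,0,0.03,0],[0,0,0.027,0]]}' > mv.in && python3 jog.py mv.in 0.7; echo '{"steps": [[0,0,0,0],[0,0,0,0],[0,0,0,0]]}' > mv.in && python3 jog.py mv.in 0 90
python3 - <<'E'
from h import *
im=bot.read_camera("wrist"); cv2.imwrite("pics/t_wrist.png",im[:,:,::-1])
for col in(265,275,345,360): print(col,[int(im[r,col].mean()) for r in range(186,250,2)])
E
python3 find.py
```

```text
time: 46.35
tool_pos: [0.3827, 0.4597, 0.0805]
tcp_rot: [-1.806, -2.571, -0.001]
wrist_force: [0.9, 0.9, -1.0]
width: 0.703
grip_force: 0.0
time: 46.72
tool_pos: [0.3835, 0.4606, 0.0827]
tcp_rot: [1.803, 2.572, 0.004]
wrist_force: [0.3, 1.1, -0.7]
width: 0.152
grip_force: 87.6
265 [46, 46, 43, 79, 88, 150, 143, 139, 141, 140, 142, 143, 141, 141, 247, 252, 82, 87, 86, 83, 85, 88, 95, 96, 97, 95, 93, 94, 96, 94, 93, 96]
275 [42, 44, 41, 41, 80, 142, 142, 141, 139, 141, 143, 143, 141, 142, 246, 245, 143, 145, 143, 145, 144, 145, 144, 144, 143, 144, 163, 163, 143, 145, 144, 142]
345 [40, 40, 60, 56, 108, 148, 146, 144, 144, 142, 147, 144, 142, 146, 248, 249, 141, 143, 143, 143, 144, 145, 144, 144, 145, 145, 147, 162, 162, 163, 165, 121]
360 [43, 59, 64, 60, 55, 149, 148, 144, 146, 145, 145, 146, 144, 146, 248, 251, 111, 131, 216, 216, 232, 232, 231, 232, 231, 231, 231, 235, 136, 143, 146, 146]
top (216, 270) 5.1 68.5 [0.397  0.3544] e,f 0.4729 0.2441
top (218, 256) 5.3 69.0 [0.4288 0.3512] e,f 0.5029 0.233
scene (265, 364) 7.5 147.5 [0.3971 0.355 ] e,f 0.4732 0.2446
wrist (325, 364) 16.7 699.5 [0.4284 0.3495] e,f 0.5021 0.2315
tool e,f 0.48543557754326844 0.3497347449890838 0.08168357352768173 [ 0.7  0.2 -1.1] 46.925
```

Level and square again. I turn to face the board edge, centre on both lumps and push in.

```bash
echo '{"steps": [[0,0,0,0.098],[0,0.0045,0.001,0],[-0.006,0,0.0005,0],[-0.01,0,0,0],[-0.01,0,0,0]]}' > mv.in && python3 jog.py mv.in; echo '{"steps": [[-0.01,0,0,0],[-0.008,0,0,0],[-0.006,0,0,0],[-0.005,0,0,0],[-0.003,0,0,0]]}' > mv.in && python3 jog.py mv.in; python3 find.py; python3 go.py .41 .42 .082 104.45
```

```text
time: 47.55
tool_pos: [0.3947, 0.4364, 0.081]
tcp_rot: [1.926, 2.482, 0.006]
wrist_force: [-1.1, 4.2, 5.9]
width: 0.153
grip_force: 88.4
time: 48.18
tool_pos: [0.4027, 0.4052, 0.081]
tcp_rot: [1.927, 2.481, 0.006]
wrist_force: [-1.0, 7.9, 8.3]
width: 0.154
grip_force: 89.2
tool e,f 0.49107667719894665 0.2920599011524305 0.0810469171291584 [-0.8  4.2  5.9] 48.325
delta tool [ 0.0124  0.0108 -0.0009] turn -0.0018287080670456393 yaw 104.34522274579676 F [-0.7867  4.1824  5.9054] 48.325
```

```bash
echo '{"steps": [[0,0,-0.004,0],[0,0,-0.01,0],[0,0,-0.015,0],[0,0,-0.015,0],[0,0,-0.01,0]]}' > mv.in && python3 jog.py mv.in; echo '{"steps": [[0,0,-0.006,0],[0,0,0,0]]}' > mv.in && python3 jog.py mv.in; python3 lumps.py .36 .52 .28 .42 | cut -c1-150 | sed -n '1,60p'
```

```text
time: 48.95
tool_pos: [0.4018, 0.4045, 0.1351]
tcp_rot: [1.926, 2.481, 0.002]
wrist_force: [0.1, -1.0, -1.8]
width: 0.154
grip_force: 87.9
time: 49.2
tool_pos: [0.4016, 0.4047, 0.1402]
tcp_rot: [1.926, 2.481, 0.002]
wrist_force: [-0.4, -0.0, -2.5]
width: 0.154
grip_force: 87.9
[188 298]
298               b                                               b yyyLLLLLLLLLLLLLLLLLLyLyyLLLLLyyyyLLLLyyy                  
299                                             b           .     b yyyyLLLLLLLLLLLLLLLLyyyLLLLLLLyyyLLLLLyyLyyy             y 
300 b          b                                  b               b yyyyLLLLLLLLLLLLLLLyyLyyLLLLLyyLLLLLLLyLLLLyyy             
301   b                                       b  b                  yyyyLLLLLLLLLLLLLLyyyyLLLLLLyyyLLLLLLLyLLLyyyLyyy       y  
302        b   b    b                    b                    .     yyyyyLLLLLLLLLLLyyLyyLLLLLLyyyLLLLLLLyLyLLyyLLyLLyy        
303                bb  bb                b  b  b                     yyyLLLLLLLLLLLLyyyLyLLLLLLyyLLLLLLLyLyLLyyLyyyLLLLyyy  y  
304     b      b                            
[... 6014 characters left out ...]
.yyyyyyyyyyy. ............................... . .yyyyyyyyyyyyyyy                     
352          y                ...... ......LyyyyyyyyyL  ................................ .Lyyyyyyyyyyyyyy                      
353                           ....... .....LyyyyyyyyL. ............................... .. y yyyyyyyyyyyyy                      
354                           ..............LyyyyyyL. ............................ ...  .  yyyyyyyyyyyyy                       
355                            ........... ..LyyyyyL..   ....................... .... .   yyyyyyyyyyyyy                        
356                           ... .........   . LL..   ......................... ... . .   yyyyyyyyyyy
```

Both lumps are on the pan. I carry them sideways gently to the bowl.

```bash
echo '{"steps": [[0,0.004,0,0],[0,0.008,0,0],[0,0.012,0,0],[0,0.016,0,0],[0,0.02,0,0]]}' > mv.in && python3 jog.py mv.in; echo '{"steps": [[0,0.022,0,0],[0,0.022,0,0],[0,0.022,0,0],[0,0.02,0,0],[0,0.016,0,0]]}' > mv.in && python3 jog.py mv.in; echo '{"steps": [[0,0.012,0,0],[0,0.009,0,0],[0,0.006,0,0],[0,0.003,0,0],[0,0.001,0,0]]}' > mv.in && python3 jog.py mv.in; python3 find.py; python3 pan.py scene -v | sed -n '30,90p'
```

```text
time: 49.88
tool_pos: [0.4608, 0.4197, 0.1395]
tcp_rot: [1.927, 2.481, 0.0]
wrist_force: [-0.6, -0.2, -2.1]
width: 0.154
grip_force: 87.9
time: 50.5
tool_pos: [0.56, 0.4448, 0.1392]
tcp_rot: [1.927, 2.481, 0.0]
wrist_force: [-0.1, -0.1, -2.0]
width: 0.156
grip_force: 87.9
time: 51.12
tool_pos: [0.5882, 0.4524, 0.1396]
tcp_rot: [-1.926, -2.482, 0.0]
wrist_force: [-0.4, 0.5, -2.0]
width: 0.152
grip_force: 87.9
tool e,f 0.682367769517907 0.29125575663823894 0.13964626156590407 [-0.1 -0.5 -0.6] 51.275
                     b   bb                                bbbbbbbbbbbbbb L......L..LLL...L.........LLLbb
                         b         b                       bbbbbbbbbbbbbb LL........LLL..LL.........LLLbb
             ..b    L .      b      b              .LLLLLLLL bbbbbbbbbbbbbLL.......LLL..............LLLbb
              .      L.... b        b             .LLLLLLLLLL  bbbbbbbbbbb.LLLL.LLLLLL....L........LLLLbb
                       ....         b            .LLLLLLLLLLLLLbbbbbbbbbbbbLLLLLLLLLLL...LL........LLL bb
                      .....  b       b           .LLLLLLLLLLLLLbbbb
[... 4163 characters left out ...]
         
                                       . ........ .. . .. .                                              
                                         ............... .                                               
                                           .. ...... ....                                                
                                             ... ... .. .                                                
                                               .  ...  .                                                 
                                                 . .. .                                                  
                                                   . .
```

```bash
echo '{"steps": [[-0.006,0,0,0],[-0.012,0,0,0],[-0.018,0,0,0],[-0.012,0,0,0],[0.025,0,0,0]]}' > mv.in && python3 jog.py mv.in; echo '{"steps": [[0.012,0,0,0],[0,0,0,0]]}' > mv.in && python3 jog.py mv.in; python3 find.py;  python3 pan.py scene -v | sed -n '1,70p'
```

```text
time: 51.95
tool_pos: [0.5953, 0.4271, 0.1397]
tcp_rot: [1.931, 2.477, -0.001]
wrist_force: [0.0, 0.3, -0.7]
width: 0.153
grip_force: 87.7
time: 52.2
tool_pos: [0.5905, 0.4433, 0.1396]
tcp_rot: [-1.924, -2.484, -0.001]
wrist_force: [0.1, -0.2, -2.4]
width: 0.153
grip_force: 87.7
tool e,f 0.6824574144941196 0.2803925920327997 0.1394570816583393 [ 0.2  0.  -1.6] 52.35
tool [0.5908 0.4418 0.1395] 14.397204923826834 [ 0.2422  0.0273 -1.647 ] [0.0072 0.0006 0.0179]
scene [108 251] [212 342] lip [array([191.4, 295.2]), array([159.1, 280.7])]
             b                    .  .                                                                  
          b    b                .     .                                                                 
              bb      b b           .    .                                                              
                        b                                                         bbbbbbbbb             
                                                                             bbbbbbbbbbbbbbbbbbb        
b    b                           
[... 5839 characters left out ...]
       
                    . ............... ................  ... .......                                     
                    . .. ............................. ... .   ...                                      
                      .. ..... ...... .  ....................... .                                      
                        .  ........  ...............   .. . ..  .                                       
                             .. .... .... . .... ..  ........ ..                                        
                              .................... ... . ...  .                                         
                              .. .. ................. .. ... .
```

The pan is empty and the lumps are in the bowl. I return the scoop to the board and count from the cameras.

```bash
echo '{"steps": [[0.01,0,-0.02,0],[0.01,0,-0.035,0],[-0.02,-0.043,0,0],[-0.025,-0.043,0,0],[-0.03,-0.043,0,0]]}' > mv.in && python3 jog.py mv.in; echo '{"steps": [[-0.035,-0.042,0,0],[0,0,0,0]]}' > mv.in && python3 jog.py mv.in; python3 go.py .448 .312 .0925 103.4
python3 - <<'E'
from h import *
c=bot.camera_info("scene"); im=bot.read_camera("scene"); cv2.imwrite("pics/v_scene.png",im[:,:,::-1])
hs=cv2.cvtColor(im,cv2.COLOR_RGB2HSV)[252:305,155:225].astype(int); H,S,V=hs[:,:,0],hs[:,:,1],hs[:,:,2]
ch=np.full(H.shape," "); ch[(S<=14)&(V>100)]="."; ch[(H>14)&(H<42)&(S>14)&(S<110)&(V>110)]="L"; ch[(H>90)&(H<130)&(S>60)]="b"
print("\n".join("".join(l) for l in ch))
E
```

```text
time: 53.02
tool_pos: [0.4792, 0.3566, 0.1967]
tcp_rot: [1.925, 2.482, 0.004]
wrist_force: [-0.5, -0.2, -1.2]
width: 0.152
grip_force: 88.4
time: 53.28
tool_pos: [0.4448, 0.3096, 0.1951]
tcp_rot: [-1.928, -2.48, 0.003]
wrist_force: [0.9, 1.1, -0.9]
width: 0.153
grip_force: 88.6
delta tool [0.0017 0.0039 0.1026] turn 0.015370058019433887 yaw 104.28063945538477 F [ 0.8792  1.1474 -0.8948] 53.275
                                                                      
                                                                      
                                   bbbbbbbb                           
                              bbbbbbbbbbbbbbbbbb                      
                          bbbbbbbbbbbbbbbbbbbbbbbb                    
                       bbbbbbbbbbbbbbbbbbbbbbbbbbbbbb                 
                     bbbbbbbbbbbbbbbbbbbbbbbbbbbbbbbbb                
                    bbbbbbbbbbbbbbbbbbbbbbbbbbbbbbbbbbbb              
                  bbbbbbbbbbbbbbbbbbbbbbbbbbbbbbbbbbbbbbb             
                 bbbbbbbbbbbbbbbbbbbbbbbbbbbbbbbbbbbbbbbbb      
[... 2043 characters left out ...]
bbbbbbbb              
           bbbbbbbbbbbbLL.....LLLL bLLLLLL    bbbbbbbbb               
            bbbbbbbbbbbbLLLLLLLLL bbb     bbbbbbbbbbbb                
            bbbbbbbbbbbbbLLLLLLL bbbbbbbbbbbbbbbbbbbb                 
             bbbbbbbbbbbbbb    bbbbbbbbbbbbbbbbbbbbb                  
              bbbbbbbbbbbbbbbbbbbbbbbbbbbbbbbbbbbb                    
               bbbbbbbbbbbbbbbbbbbbbbbbbbbbbbbbbb                     
                 bbbbbbbbbbbbbbbbbbbbbbbbbbbbbb                       
                   bbbbbbbbbbbbbbbbbbbbbbbbb                          
                      bbbbbbbbbbbbbbbbbbbb                            
                          bbbbbbbbbbbb
```

```bash
echo '{"steps": [[0.0017,0.0039,0.04,0.015],[0,0,0.035,0],[0,0,0.018,0],[0,0,0.008,0],[0,0,0.002,0]]}' > mv.in && python3 jog.py mv.in; echo '{"steps": [[0,0,0,0],[0,0,0,0]]}' > mv.in && python3 jog.py mv.in; echo '{"steps": [[0,0,0,0],[0,0,0,0],[0,0,0,0]]}' > mv.in && python3 jog.py mv.in 0.6; echo '{"steps": [[0,0,-0.03,0],[0,0,-0.05,0],[0,0,-0.06,0],[0,0,-0.06,0],[0,0,0,0]]}' > mv.in && python3 jog.py mv.in
python3 - <<'E'
from h import *
np.set_printoptions(precision=4,suppress=True)
for cam in("wrist","top","scene"):
    c=bot.camera_info(cam); im=bot.read_camera(cam); cv2.imwrite(f"pics/z_{cam}.png",im[:,:,::-1])
    print(cam,"handle pred",proj(c,(.448,.312,.131)),"lip pred",[proj(c,(.456+.041*.232+k*.037*.973,.282-.041*.973+k*.037*.232,.012)).round(1) for k in(-1,1)])
    h=cv2.cvtColor(im,cv2.COLOR_RGB2HSV); m=((h[:,:,1]<80)&(im[:,:,0].astype(int)>im[:,:,2].astype(int)+8)&(im.min(2)>95)).astype(np.uint8)*255
    for b in cv2.findContours(m,cv2.RETR_EXTERNAL,cv2.CHAIN_APPROX_NONE)[0]:
        ar=cv2.contourArea(b); (x,y),r=cv2.minEnclosingCircle(b); w=plane(c,(x,y),.012)[:2]
        if 40<ar<1200 and .25<w[0]<.75 and .05<w[1]<.5: print(cam,(round(x),round(y)),round(r,1),ar,w)
E
```

```text
time: 53.95
tool_pos: [0.4518, 0.3154, 0.0922]
tcp_rot: [1.945, 2.467, 0.002]
wrist_force: [0.7, 0.8, -0.6]
width: 0.152
grip_force: 88.4
time: 54.2
tool_pos: [0.4518, 0.3152, 0.0927]
tcp_rot: [1.945, 2.466, 0.003]
wrist_force: [0.7, -0.3, -0.8]
width: 0.151
grip_force: 88.4
time: 54.58
tool_pos: [0.4512, 0.3148, 0.0919]
tcp_rot: [1.945, 2.467, 0.001]
wrist_force: [-0.3, -0.7, -0.1]
width: 0.6
grip_force: 0.0
time: 55.2
tool_pos: [0.4541, 0.3167, 0.2991]
tcp_rot: [1.942, 2.464, 0.019]
wrist_force: [0.2, 0.3, 1.0]
width: 0.601
grip_force: 0.0
wrist handle pred [308.4198 181.2958] lip pred [array([282.6, 212.7]), array([339.3, 212.5])]
top handle pred [223.0953 243.1003] lip pred [array([266.4, 256.8]), array([260.7, 227.3])]
top (260, 264) 12.7 67.0 [0.4109 0.247 ]
top (180, 202) 14.6 60.5 [0.5598 0.4526]
top (227, 179) 13.7 359.0 [0.6235 0.3412]
scene handle pred [256.7182 287.5712] lip pred [array([300.4, 308.7]), array([266.4, 293.8])]
scene (236, 328) 9.9 99.5 [0.4871 0.3392]
scene (298, 324) 22.1 155.5 [0.4085 0.2611]
scene (269, 294) 7.2 46.0 [0.4983 0.2469]
scene (190, 284) 15.1 283.5 [0.6301 0.3314]
scene (388, 270) 32.7 158.0 [0.3619 0.0501]
```

Run:
```python
from h import *
np.set_printoptions(precision=4,suppress=True)
for cam,(a0,b0,a1,b1) in(("wrist",(262,125,360,230)),):
    im=cv2.imread(f"pics/z_{cam}.png"); hs=cv2.cvtColor(im,cv2.COLOR_BGR2HSV)[b0:b1:2,a0:a1].astype(int); print(cam,a0)
    for i in range(hs.shape[0]): print(b0+2*i,"".join("." if s<30 and v>80 else "L" if (14<h<30 and s<110 and v>120) else "y" if (8<=h<=30 and v>140) else " " for h,s,v in hs[i]))
for cam,roi in(("top",(195,145,262,208)),):
    im=cv2.imread("pics/z_top.png")[:,:,::-1].copy(); c=bot.camera_info("top")
    b=blobs(im,(90,60,20),(130,255,255),30,roi)[0]; print("blue",plane(c,cv2.minEnclosingCircle(b)[0],.047))
    b=blobs(im,(8,200,150),(20,255,255),30,(265,145,320,200))[0]; print("orange",plane(c,cv2.fitEllipse(cv2.convexHull(b))[0],.043))
im=cv2.imread("pics/z_top.png"); hs=cv2.cvtColor(im,cv2.COLOR_BGR2HSV)[155:200,205:255].astype(int)
for r in hs: print("".join("." if s<=14 and v>100 else "L" if 14<h<42 and s<110 and v>110 else "b" if 90<h<130 else " " for h,s,v in r))
```

```text
wrist 262
125 yyyyyyyyyy     y yyyyyyyyyyyyyyyyyyyyyyyyyyyyyyyyyyyyyyyyyyyyyy     y  yyyyyyyyyyyyyy  yyyyyyyyyyy
127 yyyyyyyyyy     y yyyyyyyyyyyyyyyyyyyyyyyyyyyyyyyyyyyyyyyyyyyyyy     y       yyyyyyy  yy  y yyyyyyy
129 yyyyyyyyyy      yyyyyyyyyyyyyyyyyyyyyyyyyyyyyyyyyyyyyyyyyyyyyyy    yy       yyyyyyy yyyyyyyyyyyyyy
131 yyyyyyyyy     y yyyyyyyyyyyyyyyyyyyyyyyyyyyyyyyyyyyyyyyyyyyyyyy   yyyyy   yyyyyyy yyy yyyyyyyyyyyy
133 yyyyyyyy         yyyyyyyyyyyyyyyyyyyyyyyyyyy yyyy            yy              yyyyyyyyyyyyyyyyyyyyy
135  yyyyyyyyyyyyyyyyyyyyyyyyyyyyyyyyyyyyyyyyyyyyyyyyyyLyyyyyyyyyyyyyyyyyyyyyyLyLyLLLyyyyyyyyyyyyLyyyy
137 yyyyyyyyyyyyyyyyyyyyyyyyyyyyyyyyyyyyyyyyyyyyyyyyyyyyyyyyyyyyyyyyyyyyyyyyyLyyLLLLLLLLLLLLLLLLLLyy y
139 yyLyLyyyyyyyyyyyLyyyyyLyyyyyyyyyyyyyyyyyyyyyyyyyLyyyyyyyyyyyyyyyyyyyyyyyyLyLLLLLLyLLLLyLLLLLLLLy y
141 yLLyLyyyyyyyyyyyyyyyyyyyyyyyyyyyyyyyyyyyyyyyyyyyyyyyyyyyyyyyyyyyyyyyyyyyLLyyLyyLLLyLLyLLLLLLLLyy  
143  yyyLyyyyyyyyyyyyyyyyyyyyyyyyyyyyyyyyyyyyyyyyyyyyyyLyyyyyyyyyyyyyyyyyyyLLLyyLyyLLLyLLLLLLLLLLLyy  
145 yyLLLyyyyyyyyyyyyyyyyyyyyyyyyyyyyyyyyyyyyyyyyyyLyyyyyyyy
[... 5845 characters left out ...]
bbb      
    bbbbbLLLLLLLLLLLLLL.LLLLL.bbbbbbbbbbbbbb      
    bbbbb.LLLLLLLLLLL.LLLLLLL.bbbbbbbbbbbbb       
    bbbbbb..LLLL.LL....LLLLLLbbbbbbbbbbbbbb       
     bbbbbbbbbbb.LL.....LLLL.bbbbbbbbbbbbb        
      bbbbbbbbbbbL......LLLL.bbbbbbbbbbbbb        
       bbbbbbbbbbLL......LLLbbbbbbbbbbbbb         
        bbbbbbbbbLL.....LLLLbbbbbbbbbbbb          
        bbbbbbbbb.LLLLLLLLL.bbbbbbbbbbb           
         bbbbbbbb.LLLLLLLL.bbbbbbbbbbb            
           bbbbbbb.LLLLL..bbbbbbbbbbb             
            bbbbbbbb...bbbbbbbbbbbb               
             bbbbbbbbbbbbbbbbbbbb                 
                 bbbbbbbbbbbbbb                   
                        bbb
```

The top view shows all five lumps in the blue bowl. The scoop stands flat and upright on the board with the gripper clear of it, and the orange bowl has not moved.

```bash
python3 -c "
from workcell import bot
print(bot.finish_job())"
```

```text
the job is handed in; nothing more can be done
None
```

I handed the job in at about 55 s: bolt drawn, lid slid right back, all five lumps in the blue bowl, scoop upright on its board and orange bowl unmoved. All five came out in one scoopful, but only three tipped straight in; two fell on the table and had to be scooped up from there.

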